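Put the bar things away in the drawer of the windowsill box

ROBOT

A 6-joint arm with a two-finger parallel gripper is mounted at the origin on the work surface. World frame = base frame: x ahead of the robot, y to its left, z up, the work surface at z = 0. Lengths are in m, angles in rad, forces in N, time in s.
With the tool pointing down it reaches from about 0.375 to 0.9 m from the base axis. Payload 3.1 kg.
Tool frame: the origin (TCP) lies midway between the tips of the shut fingers; the grasp point (between the pads) lies 19 mm behind it (manip.pinch_z is the distance from the TCP to the grasp point, in m); z points along the fingers, y is the line along which they close (so a half turn about z gives the same grasp; the last joint's range is limited). The gripper opens to 85 mm and grips with 20 to 120 N. Pads are 22 mm wide; open, the fingers measure 114 mm over their backs; the gripper's body (76 mm by 85 mm) begins 54 mm behind the grasp point. The pads swing forward as they close: fully open they stand 13 mm farther back than shut.
Start: joints at [-1.464, 0.527, 1.433, -0, 1.181, -0.178], TCP at [0.176, -0.6, 0.231] pointing down, gripper open.
Joint ranges: [-3.08, 3.08], [-0.75, 2.2], [0.22, 2.44], [-1.43, 4.57], [0, 2.65], [-2.85, 2.85]. Speed limits (rad/s): [2.79, 2.79, 3.14, 3.14, 3.14, 3.14].

INTERFACE

Orientations are given as a unit quaternion [x, y, z, w].
In Python, from station import manip, viewer, ticket gives the robot as it stands.
- The arm moves only by the shell command python3 -m creep 'ROWS' [FORCE]. ROWS is JSON, a list of rows, each an object with "slide": the shift along the tool's x, y, z in cm, a list of three; "angular": the turn, a rotation vector about the tool's x, y, z in rad, a list of three; "claw": the opening, from -1 (shut) to 1 (fully open). A call has 1 to 10 rows; each row shifts and turns the commanded pose from where the row before left it, along the tool's axes as they then stand; what a row does not reach is not made up. A row lasts 1/12 s, in which the tool goes at most 41.7 mm and 7.16 degrees, less where a joint would pass 70% of its speed; a pose out of reach is approached as far as the arm can. A call with a gripper value outside its range is refused whole. The fingers move at their own pace and stop on an object; FORCE is the grip in N (left out, the last holds). Time passes only in rows, so rows that do not move let the fingers close. It gives the time, the measured TCP pose, the force, the opening and the grip force at its end, in the units of the state.
- manip.sense(): the state, without advancing time (a new reading comes with each control period).
- viewer.snapshot(name): name is "scene" or "top" or "wrist"; returns the picture (384x512x3 uint8, blue, green, red); there is no depth.
- viewer.calibration(name): a dict with "fov_y" (degrees; the focal length in pixels is half the picture's height over the tangent of half this angle, whatever the lens; pixels are square), "cx", "cy" (the principal point, pixels), "T" (4x4, takes a point from camera to world coordinates); the wrist camera has in their place "tool_from_camera" (4x4, takes a point from camera to tool coordinates, whose origin is the TCP and whose axes are the flange's). Camera axes: x right, y up, looking along -z (the intrinsics and any distortion apply to the point x, -y, -z); pixel columns grow to the right and rows downward; lengths in m; the calibration is good to about 2 mm. A picture is of the moment at which its call begins: read the wrist's pose just before it. calibration takes no time and is no camera call.
- ticket.sign_off(): hands the job in; it is judged then, once.
The state is a dict: "t": time; "q": joint angles; "qd": joint speeds; "tau": joint torques, N m; "tcp_pos": TCP position; "tool_rot": TCP orientation; "force": force on the tool from outside, world axes, zero at the start; "ft_torque": the same for the moment, N m; "finger_gap": opening from 0.0 (shut) to 1.0 (fully open); "gripper_force": force on a finger pad.
Only numpy, scipy, OpenCV 4.12 (cv2) and the standard library are available. Lean on these libraries where they do the work, as an engineer would, in place of code of your own. Each camera call takes 0.05 s, during which the arm holds its last target. There are 200 camera calls.

TASK

Pack the three bar things from the draining tray (the steel shaker cap, the oblong glass olive dish and the dark wooden pick box) into the open drawer of the wooden box, all standing upright side by side on its floor, then push the drawer fully shut. They only just fit in one row, so turn them to suit; set them down rather than dropping them, and leave the comb and the soap holder where they are.

Things in the scene. Friction and masses are not known exactly. Their poses are not given: they have to be found in the camera images.
- cap: Steel cocktail shaker cap: round, 62 mm diameter, 50 mm tall, straight-sided up to 42 mm and domed above, standing dome up in a compartment of the tray. Origin: centre of its underside; z up.
- dish: Oblong olive dish of green glass, open on top, 60 mm (its x) by 100 mm (its y), 48 mm tall, walls 6 mm, standing in a compartment of the tray. Origin: centre of its underside; z up.
- pickbox: Dark wooden cocktail-pick box, a closed block 62 mm (its x) by 44 mm (its y), 50 mm tall, with a 2 mm brass stud on its top, standing in a compartment of the tray. Origin: centre of its underside; z up.
- tray: Grey draining tray fixed on the sill left or right of the wooden box, 318 mm (its x) by 150 mm (its y): three compartments in a row along x (each 101 by 142 mm inside, centres 104.5 mm apart), floor 4 mm thick, rims and dividers 4 mm thick and only 12 mm above the sill. Each holds one of cap, dish and pick box, in any order. Origin: centre of its underside.
- barbox: Small wooden box fixed on the sill, 254 mm wide (its y), 146 mm deep (its x), 78 mm tall, open at its -x front, with a drawer that starts pulled out to its -x. Clear height from the drawer's inner floor to the roof: 58 mm. Origin: on the sill, on the centre line, 82 mm in front of the open front (the middle of the drawer when 125 mm out).
- drawer (a joint): How far the drawer is pulled out, in m: 0 is shut (its front level with the box's front), 0.130 fully out. It starts 0.115 to 0.130 out and slides with slight friction.
- drawer_floor (a point): Centre of the drawer's inner floor, 12 mm above the sill; axes as the box: x points into the box, y along the drawer's length, z up. Inside the drawer is 74 mm (x) by 220 mm (y); its four walls are 6 mm thick and rise 24 mm above this floor (36 mm above the sill).
- drawer_bar (a point): Middle of the drawer's steel bar handle, a horizontal bar 90 mm long along the drawer's y, 35 mm in front of the drawer's front face, 28 mm above the sill.
- comb: Black plastic comb lying flat, 165 by 32 by 8 mm. Bystander. Origin: centre of its underside.
- soapholder: White plastic soap holder with a steel wire spring clip, 75 by 50 mm, 70 mm tall. Bystander. Origin: centre of its underside.
There are look-alikes about, which are no part of the job. Leave any blue look-alike of the pickbox alone. Leave any blue look-alike of the cap alone.

How it is judged:
On the way, in this order (a step that is already met when the one before it is completed fails the run):
1. cap, dish and pick box all stand upright on the floor of the drawer while it is still out (more than 80 mm) (x of cap in the frame of drawer_floor between -0.037 and 0.037 m and y of cap in the frame of drawer_floor between -0.11 and 0.11 m and z of each of cap, dish, pickbox in the frame of drawer_floor below 0.005 m and angle between each of cap, dish, pickbox's own z axis and vertical below 0.1 rad and x of dish in the frame of drawer_floor between -0.037 and 0.037 m and y of dish in the frame of drawer_floor between -0.11 and 0.11 m and x of pickbox in the frame of drawer_floor between -0.037 and 0.037 m and y of pickbox in the frame of drawer_floor between -0.11 and 0.11 m and value of joint drawer above 0.08 m), for 0.2 s.
2. the drawer is shut (less than 6 mm out) with the three things in it (x of cap in the frame of drawer_floor between -0.037 and 0.037 m and y of cap in the frame of drawer_floor between -0.11 and 0.11 m and z of each of cap, dish, pickbox in the frame of drawer_floor below 0.005 m and angle between each of cap, dish, pickbox's own z axis and vertical below 0.1 rad and x of dish in the frame of drawer_floor between -0.037 and 0.037 m and y of dish in the frame of drawer_floor between -0.11 and 0.11 m and x of pickbox in the frame of drawer_floor between -0.037 and 0.037 m and y of pickbox in the frame of drawer_floor between -0.11 and 0.11 m and value of joint drawer below 0.006 m), for 0.2 s.
At the end, for the whole second after the job is handed in: The cap, dish and pick box stand upright (within 0.1 rad) inside the drawer with their undersides on its floor (within 5 mm), at rest, and the drawer is shut to within 6 mm (all of step 2 and linear speed of each of cap, dish, pickbox below 0.03 m/s); the robot touches nothing.
It fails at once if the cap falls free (faster than 0.8 m/s, a drop of more than about 3 cm) (linear speed of cap above 0.8 m/s and contact force between cap and the fingers below 0.05 N).
It fails at once if the dish falls free (faster than 0.8 m/s, a drop of more than about 3 cm) (linear speed of dish above 0.8 m/s and contact force between dish and the fingers below 0.05 N).
It fails at once if the pickbox falls free (faster than 0.8 m/s, a drop of more than about 3 cm) (linear speed of pickbox above 0.8 m/s and contact force between pickbox and the fingers below 0.05 N).
It fails at once if the comb or soap holder is pushed more than 3 cm or knocked over (distance of any of soapholder, comb from where it was at the start of the episode above 0.03 m or angle between soapholder's own z axis and vertical above 0.5 rad).
It also fails if it takes over 72 s, if anything falls off the work surface, if the arm or the gripper's body presses on something with over 40 N, if the wrist force passes 120 N, or if a joint passes its speed limit or range.

## Working session

There is one attempt and no reset: what is moved stays moved. The work goes in short steps, Python scripts to look and compute and a shell command to move; the robot and the scene stay as the last step left them, time stands still between calls to the robot, and variables do not carry over. Pictures are saved under pics/ and viewed, at most 10 in all, crops included, and the job is handed in when it is done.

```bash
ls; mkdir -p pics; python3 - <<'E'
from station import manip, viewer, ticket
import cv2,numpy as np
np.set_printoptions(precision=4,suppress=True)
s=manip.sense();print(s)
a=viewer.snapshot("scene");b=viewer.snapshot("top")
cv2.imwrite("pics/scene0.png",a);cv2.imwrite("pics/top0.png",b)
cv2.imwrite("pics/both0.png",cv2.resize(b,(800,600),interpolation=cv2.INTER_CUBIC))
for n in("scene","top","wrist"):print(n,viewer.calibration(n))
E
```

```text
pics
{'t': 0.0, 'q': array([-1.4635,  0.5285,  1.4339, -0.    ,  1.1814, -0.1785]), 'qd': array([ 0.0005,  0.0005, -0.0016, -0.001 , -0.0009,  0.0018]), 'tau': array([  0.0007, -44.2345, -17.8023,  -0.0001,   0.0085,   0.    ]), 'tcp_pos': array([ 0.1762, -0.5989,  0.2303]), 'tool_rot': array([ 0.9898,  0.1424,  0.    , -0.0011]), 'force': array([ 0.3888,  0.5106, -0.2736]), 'ft_torque': array([0.0335, 0.0428, 0.0433]), 'gripper_force': 0.0, 'finger_gap': 0.9986497026863663}
scene {'fov_y': 44.31874670651651, 'cx': 253.1627318654011, 'cy': 192.81770100857418, 'T': array([[ 0.8803, -0.3314,  0.3396,  1.0596],
       [ 0.4741,  0.5863, -0.6568, -0.8173],
       [ 0.0185,  0.7392,  0.6732,  0.9602],
       [ 0.    ,  0.    ,  0.    ,  1.    ]])}
top {'fov_y': 43.289498620095735, 'cx': 247.8542535725107, 'cy': 188.33489298056338, 'T': array([[ 0.0599,  0.9781, -0.1993,  0.3611],
       [-0.9982,  0.0576, -0.0171,  0.0549],
       [-0.0052,  0.2   ,  0.9798,  1.1523],
       [ 0.    ,  0.    ,  0.    ,  1.    ]])}
wrist {'fov_y': 64.83466175892158, 'cx': 258.1668946595839, 'cy': 188.80197218684052, 'tool_from_camera': array([[-0.0011,  0.9468,  0.3218,  0.0836],
       [ 1.    ,  0.0012, -0.0001, -0.0008],
       [-0.0005,  0.3218, -0.9468, -0.1417],
       [ 0.    ,  0.    ,  0.    ,  1.    ]])}
```

View pics/both0.png

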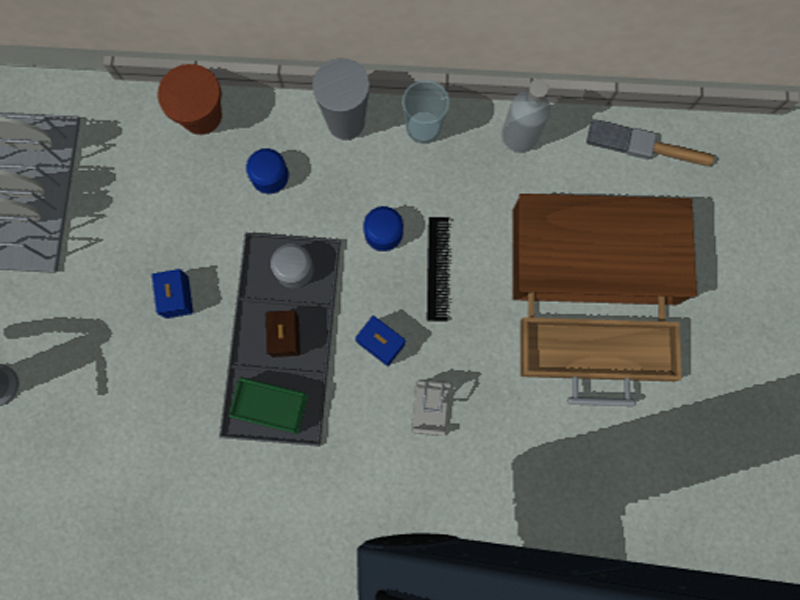

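View pics/scene0.png

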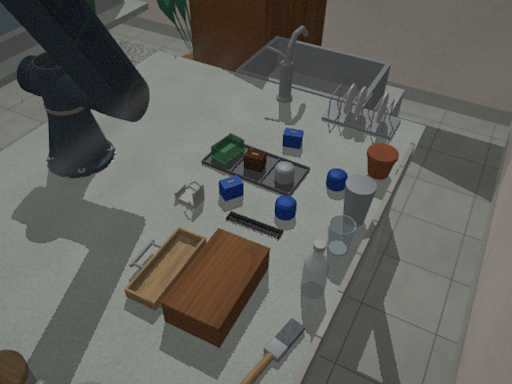

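The top view (800×600) shows three candidates for the cap and three for the pick box:
- **Cap:** steel dome at (291,265) in the tray; blue domes at (267,170) and (383,228).
- **Pick box:** dark wood at (282,332) in the tray; blue ones at (172,292) and (380,340).

The steel and dark wood ones match the description and stand in the tray. The green dish is at (268,405), the open drawer at (600,348) and its bar at (602,400). The comb is at (438,268) and the soap holder at (433,405).

```bash
cat > h.py <<'E'
import cv2,numpy as np
from station import manip, viewer, ticket
from scipy.spatial.transform import Rotation as R
np.set_printoptions(precision=4,suppress=True)
def cam(n,s=None):
    c=viewer.calibration(n)
    if n=="wrist":
        T=np.eye(4);T[:3,:3]=R.from_quat(s["tool_rot"]).as_matrix();T[:3,3]=s["tcp_pos"];c["T"]=T@c["tool_from_camera"]
    return c
def ray(c,uv,z):
    f=192/np.tan(np.radians(c["fov_y"]/2));uv=np.atleast_2d(uv).astype(float)
    d=np.c_[(uv[:,0]-c["cx"])/f,-(uv[:,1]-c["cy"])/f,-np.ones(len(uv))]@c["T"][:3,:3].T
    o=c["T"][:3,3];return (o+d*((z-o[2])/d[:,2])[:,None])[:,:2]
def proj(c,P):
    P=np.atleast_2d(P);f=192/np.tan(np.radians(c["fov_y"]/2))
    p=(P-c["T"][:3,3])@c["T"][:3,:3];return np.c_[c["cx"]+f*p[:,0]/-p[:,2],c["cy"]-f*p[:,1]/-p[:,2]]
E
python3 - <<'E'
from h import *
im=cv2.imread("pics/top0.png");c=cam("top")
hsv=cv2.cvtColor(im,cv2.COLOR_BGR2HSV)
def blob(m,roi,name,z):
    k=np.zeros(m.shape,np.uint8);x0,y0,x1,y1=roi;k[y0:y1,x0:x1]=m[y0:y1,x0:x1]*255
    k=cv2.morphologyEx(k,cv2.MORPH_OPEN,np.ones((2,2)))
    cs,_=cv2.findContours(k,0,1);q=max(cs,key=cv2.contourArea);w=ray(c,q[:,0],z).astype(np.float32)
    r=cv2.minAreaRect(w);e=cv2.minEnclosingCircle(w)
    print(name,cv2.boundingRect(q),"rect",np.array(r[0]),np.array(r[1]),r[2],"circ",np.array(e[0]),e[1])
H,S,V=cv2.split(hsv)
g=0.64
blob((H>40)&(H<85)&(S>120),(140,235,205,280),"dish",0.045)
blob(((H<25)|(H>165))&(S>90),(165,192,198,232),"pick",0.03)
print(hsv[170,186],hsv[172,170],hsv[195,165])
blob((V>95),(165,150,208,188),"cap",0.03)
blob((H<25)&(S>60),(325,200,445,247),"drawer",0.036)
s=lambda p:np.array(p)*g
print("drawer rim outer corners TL TR BR BL",ray(c,s([(522,318),(678,320),(681,380),(522,376)]),0.036))
print("bar ends",ray(c,s([(569,402),(635,402)]),0.03))
print("box top",ray(c,s([(519,196),(692,198),(696,298),(513,300)]),0.078))
print("tray corners",ray(c,s([(246,234),(346,240),(322,445),(220,437)]),0.012))
print("soap,comb",ray(c,s([(433,405),(438,268)]),0.03))
cr=np.hstack([cv2.resize(im[145:290,130:240],(455,600),interpolation=cv2.INTER_CUBIC)[:, :],cv2.resize(im[185:275,320:450],(345,239),interpolation=cv2.INTER_CUBIC).repeat(1,0) if 0 else np.zeros((600,1,3),np.uint8)])
cv2.imwrite("pics/crop1.png",cr)
E
```

```text
dish (148, 243, 50, 35) rect [0.4109 0.2355] [0.1045 0.0591] 79.69999694824219 circ [0.4109 0.2353] 0.05778946727514267
pick (171, 200, 22, 29) rect [0.519  0.2263] [0.0679 0.0477] 8.094587326049805 circ [0.5192 0.2262] 0.04005684703588486
[102  21 123] [110  25  62] [110  25  62]
cap (174, 159, 23, 23) rect [0.6253 0.227 ] [0.054  0.0528] 3.365638494491577 circ [0.6263 0.2253] 0.02919192984700203
drawer (334, 201, 103, 44) rect [ 0.5267 -0.2472] [0.1003 0.2379] 3.3784897327423096 circ [ 0.5241 -0.2474] 0.1251339167356491
drawer rim outer corners TL TR BR BL [[ 0.5639 -0.129 ]
 [ 0.5746 -0.3614]
 [ 0.4852 -0.3643]
 [ 0.4772 -0.1311]]
bar ends [[ 0.4438 -0.2019]
 [ 0.4495 -0.2987]]
box top [[ 0.7402 -0.1131]
 [ 0.752  -0.3696]
 [ 0.6004 -0.3722]
 [ 0.5819 -0.1084]]
tray corners [[0.6763 0.3015]
 [0.6757 0.1444]
 [0.3602 0.1576]
 [0.3627 0.3097]]
soap,comb [[ 0.4275 -0.0026]
 [ 0.6348 -0.0003]]
```

View pics/crop1.png

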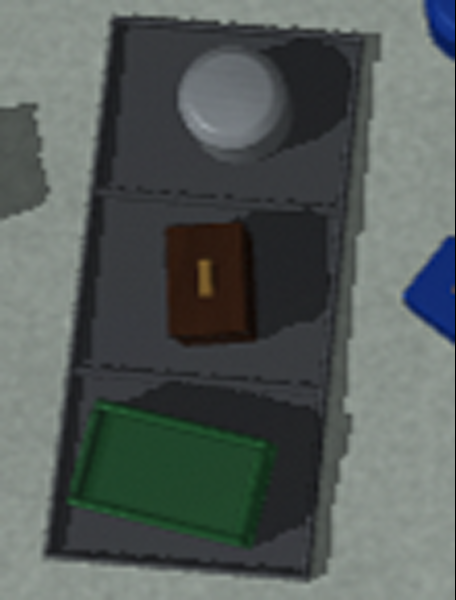

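The crop confirms it: the steel cap, dark wood pick box with brass stud, and green dish each stand in their own tray compartment. I'll turn the tool so its y lies along world x, then take wrist views of the drawer and tray on the way.

```bash
python3 -m creep '[{"slide":[0,0,0],"angular":[0,0,-0.125],"claw":1},{"slide":[0,0,0],"angular":[0,0,-0.125],"claw":1},{"slide":[0,0,0],"angular":[0,0,-0.125],"claw":1},{"slide":[0,0,0],"angular":[0,0,-0.125],"claw":1},{"slide":[0,0,0],"angular":[0,0,-0.125],"claw":1},{"slide":[0,0,0],"angular":[0,0,-0.125],"claw":1},{"slide":[0,0,0],"angular":[0,0,-0.125],"claw":1},{"slide":[0,0,0],"angular":[0,0,-0.125],"claw":1},{"slide":[0,0,0],"angular":[0,0,-0.125],"claw":1},{"slide":[0,0,0],"angular":[0,0,-0.125],"claw":1}]' 60
python3 -m creep '[{"slide":[2.7,3,-0.2],"angular":[0,0,-0.035],"claw":1},{"slide":[2.7,3,-0.2],"angular":[0,0,0],"claw":1},{"slide":[2.7,3,-0.2],"angular":[0,0,0],"claw":1},{"slide":[2.7,3,-0.2],"angular":[0,0,0],"claw":1},{"slide":[2.7,3,-0.2],"angular":[0,0,0],"claw":1},{"slide":[2.7,3,-0.2],"angular":[0,0,0],"claw":1},{"slide":[2.7,3,-0.2],"angular":[0,0,0],"claw":1},{"slide":[2.7,3,-0.2],"angular":[0,0,0],"claw":1},{"slide":[2.7,3,-0.2],"angular":[0,0,0],"claw":1},{"slide":[2.7,3,-0.2],"angular":[0,0,0],"claw":1}]'
python3 -m creep '[{"slide":[4,0.8,0],"angular":[0,0,0],"claw":1},{"slide":[4,0.8,0],"angular":[0,0,0],"claw":1},{"slide":[4,0.8,0],"angular":[0,0,0],"claw":1},{"slide":[0,0,0],"angular":[0,0,0],"claw":1},{"slide":[0,0,0],"angular":[0,0,0],"claw":1}]'
python3 - <<'E'
from h import *
s=manip.sense();a=viewer.snapshot("wrist");np.save("s1.npy",s,allow_pickle=True);cv2.imwrite("pics/w1.png",a)
print(R.from_quat(s["tool_rot"]).as_matrix(),s["tcp_pos"],s["q"])
E
```

```text
t: 0.93
tcp_pos: [0.1762, -0.5992, 0.2307]
tool_rot: [0.717, 0.697, 0.0, -0.001]
force: [0.0, 0.5, 0.7]
finger_gap: 0.998
gripper_force: 0.0
t: 1.77
tcp_pos: [0.4781, -0.3289, 0.2511]
tool_rot: [0.707, 0.707, -0.0, -0.0]
force: [1.1, -0.8, -0.2]
finger_gap: 1.005
gripper_force: 0.0
t: 2.18
tcp_pos: [0.5012, -0.2082, 0.2511]
tool_rot: [0.706, 0.709, -0.0, -0.001]
force: [-0.0, -0.6, 0.2]
finger_gap: 1.002
gripper_force: 0.0
[[-0.0045  1.     -0.0011]
 [ 1.      0.0045  0.0004]
 [ 0.0004 -0.0011 -1.    ]] [ 0.5012 -0.2082  0.2511] [-0.5997  0.3932  1.6158 -0.0003  1.1336 -0.604 ]
```

View pics/w1.png

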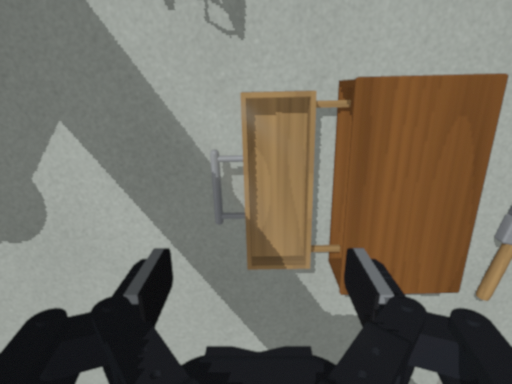

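The wrist view shows the drawer's outer rim corners at about (242,93), (316,91), (312,269), (248,271), and the bar at (217,187). Next I'll move over the tray.

```bash
python3 -m creep '[{"slide":[4,0,0],"angular":[0,0,0],"claw":1},{"slide":[4,0,0],"angular":[0,0,0],"claw":1},{"slide":[4,0,0],"angular":[0,0,0],"claw":1},{"slide":[4,0,0],"angular":[0,0,0],"claw":1},{"slide":[4,0,0],"angular":[0,0,0],"claw":1},{"slide":[4,0,0],"angular":[0,0,0],"claw":1},{"slide":[4,0,0],"angular":[0,0,0],"claw":1},{"slide":[4,0,0],"angular":[0,0,0],"claw":1},{"slide":[4,0,0],"angular":[0,0,0],"claw":1},{"slide":[4,0,0],"angular":[0,0,0],"claw":1}]'
python3 -m creep '[{"slide":[4,0,0],"angular":[0,0,0],"claw":1},{"slide":[4,0,0],"angular":[0,0,0],"claw":1},{"slide":[0,0,0],"angular":[0,0,0],"claw":1},{"slide":[0,0,0],"angular":[0,0,0],"claw":1}]'
cat > look.py <<'E'
from h import *
s=manip.sense();a=viewer.snapshot("wrist");cv2.imwrite("pics/w2.png",a);cw=cam("wrist",s)
def rect(im,m,c,roi,z,name):
    x0,y0,x1,y1=roi;k=np.zeros(m.shape,np.uint8);k[y0:y1,x0:x1]=m[y0:y1,x0:x1]*255
    k=cv2.morphologyEx(k,cv2.MORPH_OPEN,np.ones((3,3)));q=max(cv2.findContours(k,0,1)[0],key=cv2.contourArea)
    w=ray(c,q[:,0],z).astype(np.float32);r=cv2.minAreaRect(w);e=cv2.minEnclosingCircle(w)
    print(name,cv2.boundingRect(q),"ctr",np.array(r[0]),"size",np.array(r[1]),"ang",r[2],"circ",np.array(e[0]),e[1])
h=cv2.cvtColor(a,cv2.COLOR_BGR2HSV);H,S,V=cv2.split(h);F=(0,0,512,384)
rect(a,(H>40)&(H<85)&(S>120),cw,F,0.045,"dish")
rect(a,((H<20)|(H>165))&(S>90),cw,F,0.045,"pick")
i1=cv2.imread("pics/w1.png");s1=np.load("s1.npy",allow_pickle=True).item();c1=cam("wrist",s1)
h=cv2.cvtColor(i1,cv2.COLOR_BGR2HSV)
rect(i1,(h[...,0]<25)&(h[...,1]>60),c1,(225,70,318,290),0.036,"drawer")
print(ray(c1,[(242,93),(316,91),(312,269),(248,271)],.036))
print("bar",ray(c1,[(217,150),(219,222)],.028))
E
python3 look.py
```

```text
t: 3.07
tcp_pos: [0.5023, 0.1894, 0.2513]
tool_rot: [0.708, 0.706, 0.0, 0.0]
force: [1.0, -1.0, 0.1]
finger_gap: 1.0
gripper_force: 0.0
t: 3.4
tcp_pos: [0.5021, 0.2698, 0.251]
tool_rot: [0.706, 0.708, 0.0, 0.0]
force: [-0.1, -0.8, -0.7]
finger_gap: 1.0
gripper_force: 0.0
dish (157, 136, 57, 89) ctr [0.4155 0.244 ] size [0.1067 0.0635] ang 79.45575714111328 circ [0.4131 0.2425] 0.05750539153814316
pick (247, 166, 53, 47) ctr [0.5208 0.2337] size [0.0615 0.0559] ang 6.588204383850098 circ [0.5219 0.2331] 0.03914394602179527
drawer (241, 91, 77, 179) ctr [ 0.5308 -0.2452] size [0.0947 0.2315] ang 1.620893955230713 circ [ 0.5272 -0.2453] 0.12288527190685272
[[ 0.4829 -0.1319]
 [ 0.566  -0.1294]
 [ 0.5756 -0.3614]
 [ 0.4879 -0.365 ]]
bar [[ 0.451  -0.1985]
 [ 0.4498 -0.295 ]]
```

View pics/w2.png

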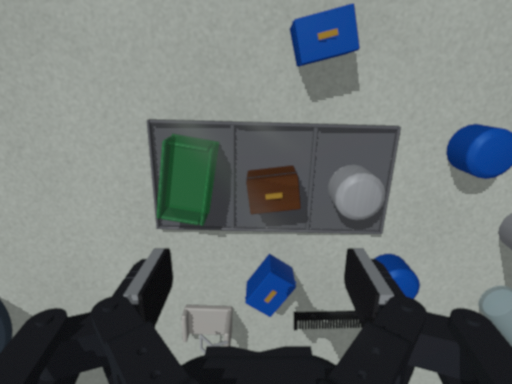

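The wrist view shows the dish at (188,180), pick box at (273,189) and cap at (357,192), matching the top view to within about 4 mm. First I'll go for the dish, at about (0.413, 0.240) with yaw −10.4°.

```bash
python3 -m creep '[{"slide":[-1,-3,2],"angular":[0,0,0.06],"claw":1},{"slide":[-1,-3,2],"angular":[0,0,0],"claw":1},{"slide":[-1,-2.9,2],"angular":[0,0,0],"claw":1},{"slide":[0,0,2],"angular":[0,0,0.12],"claw":1},{"slide":[0,0,2],"angular":[0,0,0],"claw":1},{"slide":[0,0,2],"angular":[0,0,0],"claw":1},{"slide":[0,0,2],"angular":[0,0,0],"claw":1},{"slide":[0,0,0],"angular":[0,0,0],"claw":1},{"slide":[0,0,0],"angular":[0,0,0],"claw":1}]'
python3 - <<'E'
from h import *
s=manip.sense();a=viewer.snapshot("wrist");cv2.imwrite("pics/w3.png",a);c=cam("wrist",s)
h=cv2.cvtColor(a,cv2.COLOR_BGR2HSV);H,S,V=cv2.split(h)
k=((H>40)&(H<85)&(S>100)).astype(np.uint8)*255
q=max(cv2.findContours(k,0,1)[0],key=cv2.contourArea);print(cv2.boundingRect(q))
Rm=R.from_quat(s["tool_rot"]).as_matrix();print(s["tcp_pos"],np.degrees(np.arctan2(Rm[1,1],Rm[0,1])))
for z in(.004,.052):
    w=ray(c,q[:,0],z)-s["tcp_pos"][:2];u=w@Rm[:2,:2];print(z,"tool x,y range",u.min(0),u.max(0))
print("cap w2",ray({**cam("wrist",{**s,"tcp_pos":np.array([.5021,.2698,.251]),"tool_rot":[.7071,.7071,0,0]})},[(357,192)],.03))
s1=np.load("s1.npy",allow_pickle=True).item();print("boxfront",ray(cam("wrist",s1),[(357,79),(341,294)],.078))
cv2.imwrite("pics/w3c.png",a[60:384,100:420])
E
```

```text
t: 4.2
tcp_pos: [0.4112, 0.241, 0.1108]
tool_rot: [0.769, 0.64, -0.001, -0.0]
force: [-0.9, -0.2, 0.4]
finger_gap: 1.004
gripper_force: 0.0
(218, 129, 87, 137)
[0.4112 0.241  0.1108] -10.48648234227106
0.004 tool x,y range [-0.0773 -0.0337] [0.0507 0.0386]
0.052 tool x,y range [-0.0461 -0.027 ] [0.0571 0.0312]
cap w2 [[0.628  0.2259]]
boxfront [[ 0.5976 -0.1175]
 [ 0.6051 -0.3695]]
```

View pics/w3c.png

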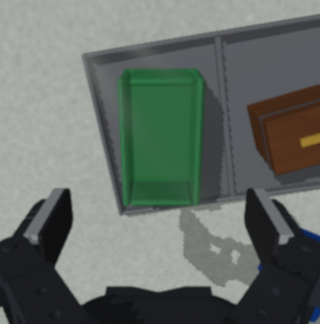

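The dish sits squarely between the fingers, off by about 2 mm. I'll descend and grip it.

```bash
python3 -m creep '[{"slide":[0.2,0.2,1.5],"angular":[0,0,0],"claw":1},{"slide":[0,0,2],"angular":[0,0,0],"claw":1},{"slide":[0,0,2],"angular":[0,0,0],"claw":1},{"slide":[0,0,2],"angular":[0,0,0],"claw":1},{"slide":[0,0,1],"angular":[0,0,0],"claw":1},{"slide":[0,0,0],"angular":[0,0,0],"claw":1},{"slide":[0,0,0],"angular":[0,0,0],"claw":0.6},{"slide":[0,0,0],"angular":[0,0,0],"claw":0.2},{"slide":[0,0,0],"angular":[0,0,0],"claw":-0.2},{"slide":[0,0,0],"angular":[0,0,0],"claw":-0.5}]' 50
python3 -m creep '[{"slide":[0,0,0],"angular":[0,0,0],"claw":-0.5},{"slide":[0,0,0],"angular":[0,0,0],"claw":-0.5},{"slide":[0,0,0],"angular":[0,0,0],"claw":-0.5},{"slide":[0,0,0],"angular":[0,0,0],"claw":-0.5}]'
```

```text
t: 5.08
tcp_pos: [0.4143, 0.2447, 0.0278]
tool_rot: [0.768, 0.641, 0.001, 0.001]
force: [1.2, -0.7, 6.2]
finger_gap: 0.689
gripper_force: 55.9
t: 5.42
tcp_pos: [0.4143, 0.2447, 0.0278]
tool_rot: [0.768, 0.641, 0.001, 0.001]
force: [0.3, -1.1, 7.1]
finger_gap: 0.691
gripper_force: 56.0
```

```bash
python3 -m creep '[{"slide":[0,0,-1.5],"angular":[0,0,0],"claw":-0.5},{"slide":[0,0,-2],"angular":[0,0,0],"claw":-0.5},{"slide":[0,0,-2.5],"angular":[0,0,-0.06],"claw":-0.5},{"slide":[0,0,-2.5],"angular":[0,0,-0.08],"claw":-0.5},{"slide":[0,0,-2],"angular":[0,0,-0.078],"claw":-0.5},{"slide":[0,0,0],"angular":[0,0,0],"claw":-0.5}]'
python3 -m creep '[{"slide":[-1.5,0.3,0],"angular":[0,0,0],"claw":-0.5},{"slide":[-3,0.5,0],"angular":[0,0,0],"claw":-0.5},{"slide":[-4,0.6,0],"angular":[0,0,0],"claw":-0.5},{"slide":[-4,0.6,0],"angular":[0,0,0],"claw":-0.5},{"slide":[-4,0.6,0],"angular":[0,0,0],"claw":-0.5},{"slide":[-4,0.6,0],"angular":[0,0,0],"claw":-0.5},{"slide":[-4,0.6,0],"angular":[0,0,0],"claw":-0.5},{"slide":[-4,0.6,0],"angular":[0,0,0],"claw":-0.5},{"slide":[-4,0.6,0],"angular":[0,0,0],"claw":-0.5},{"slide":[-4,0.7,0],"angular":[0,0,0],"claw":-0.5}]'
python3 -m creep '[{"slide":[-4,0.7,0],"angular":[0,0,0],"claw":-0.5},{"slide":[-4,0.8,0],"angular":[0,0,0],"claw":-0.5},{"slide":[-4,0.8,0],"angular":[0,0,0],"claw":-0.5},{"slide":[-3,0.8,0],"angular":[0,0,0],"claw":-0.5},{"slide":[-2.2,0.5,0],"angular":[0,0,0],"claw":-0.5},{"slide":[-1.5,0.1,0],"angular":[0,0,0],"claw":-0.5},{"slide":[0,0,0],"angular":[0,0,0],"claw":-0.5},{"slide":[0,0,0],"angular":[0,0,0],"claw":-0.5}]'
python3 - <<'E'
from h import *
s=manip.sense();a=viewer.snapshot("wrist");b=viewer.snapshot("top");c=cam("wrist",s)
h=cv2.cvtColor(a,cv2.COLOR_BGR2HSV);H,S,V=cv2.split(h)
k=((H>40)&(H<85)&(S>100)).astype(np.uint8)*255
q=max(cv2.findContours(k,0,1)[0],key=cv2.contourArea);print(cv2.boundingRect(q))
Rm=R.from_quat(s["tool_rot"]).as_matrix();p=s["tcp_pos"];print(p,Rm[0,0],s["q"])
for z in(p[2]-.0238,p[2]+.0242):
    u=(ray(c,q[:,0],z)-p[:2])@Rm[:2,:2];print("tool x,y range",u.min(0),u.max(0))
cv2.imwrite("pics/p1.png",np.hstack([cv2.resize(a,(400,300)),cv2.resize(b[150:294,300:492],(400,300))]))
cv2.imwrite("pics/w4.png",a)
E
```

```text
t: 5.92
tcp_pos: [0.4156, 0.2454, 0.135]
tool_rot: [0.693, 0.721, 0.004, 0.002]
force: [-0.0, -0.0, -2.8]
finger_gap: 0.689
gripper_force: 55.5
t: 6.75
tcp_pos: [0.4831, -0.1197, 0.1303]
tool_rot: [0.694, 0.72, -0.0, -0.001]
force: [1.5, 0.3, -2.7]
finger_gap: 0.69
gripper_force: 55.4
t: 7.42
tcp_pos: [0.5271, -0.3028, 0.1301]
tool_rot: [0.694, 0.72, 0.0, -0.002]
force: [-0.3, 0.4, -2.9]
finger_gap: 0.692
gripper_force: 55.4
(189, 157, 139, 199)
[ 0.5271 -0.3028  0.1301] -0.03605403493585238 [-0.7053  0.6326  1.5628  0.0005  0.9496 -0.7416]
tool x,y range [-0.0971 -0.0411] [0.0464 0.0411]
tool x,y range [-0.0447 -0.029 ] [0.0571 0.0294]
```

View pics/p1.png

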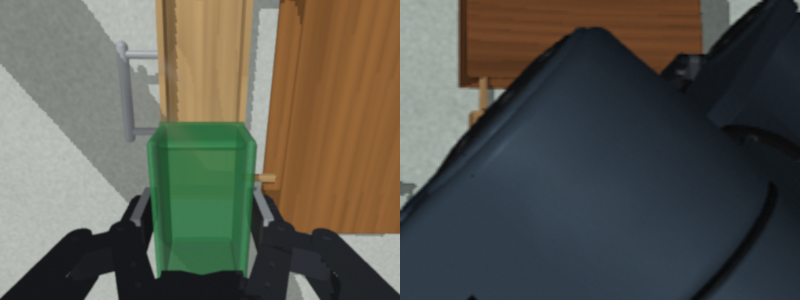

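The dish is held level over the -y end of the drawer. I'll check the drawer's side edges against the tool before lowering.

```bash
python3 - <<'E'
from h import *
s=manip.sense();c=cam("wrist",s);a=cv2.imread("pics/w4.png");h=cv2.cvtColor(a,cv2.COLOR_BGR2HSV)
Rm=R.from_quat(s["tool_rot"]).as_matrix();p=s["tcp_pos"]
for r in range(10,150,20):
    m=(h[r,:,0]<25)&(h[r,:,1]>60)
    d=np.diff(m.astype(int));e=np.where(d)[0];e=e[(e>150)&(e<380)];w=ray(c,[(x+.5,r) for x in e],.036)
    print(r,e,((w-p[:2])@Rm[:2,:2])[:,1],w[:,0],w[:,1])
E
```

```text
10 [198 323 356] [-0.0407  0.0453  0.0679] [0.4812 0.5671 0.5898] [-0.1692 -0.166  -0.1652]
30 [199 321 354] [-0.0408  0.0447  0.0678] [0.4816 0.567  0.5901] [-0.1815 -0.1784 -0.1775]
50 [200 320 353] [-0.0409  0.0448  0.0684] [0.482  0.5677 0.5912] [-0.1943 -0.1912 -0.1903]
70 [201 319 351] [-0.041   0.045   0.0682] [0.4824 0.5683 0.5916] [-0.2076 -0.2044 -0.2036]
90 [202 317 349] [-0.0411  0.0444  0.0681] [0.4828 0.5682 0.592 ] [-0.2215 -0.2183 -0.2174]
110 [203 316 347] [-0.0412  0.0445  0.068 ] [0.4833 0.5689 0.5924] [-0.2359 -0.2327 -0.2318]
130 [204 315 345] [-0.0413  0.0446  0.0678] [0.4837 0.5696 0.5928] [-0.2509 -0.2477 -0.2468]
```

```bash
python3 -m creep '[{"slide":[0.4,0.2,1],"angular":[0,0,0],"claw":-0.5},{"slide":[0,0,2],"angular":[0,0,0],"claw":-0.5},{"slide":[0,0,2],"angular":[0,0,0],"claw":-0.5},{"slide":[0,0,2],"angular":[0,0,0],"claw":-0.5},{"slide":[0,0,1.2],"angular":[0,0,0],"claw":-0.5},{"slide":[0,0,0.6],"angular":[0,0,0],"claw":-0.5},{"slide":[0,0,0.3],"angular":[0,0,0],"claw":-0.5},{"slide":[0,0,0],"angular":[0,0,0],"claw":-0.5},{"slide":[0,0,0],"angular":[0,0,0],"claw":-0.5}]'
python3 -m creep '[{"slide":[0,0,0.1],"angular":[0,0,0],"claw":-0.5},{"slide":[0,0,0],"angular":[0,0,0],"claw":-0.5}]'
python3 -m creep '[{"slide":[0,0,0.1],"angular":[0,0,0],"claw":-0.5},{"slide":[0,0,0],"angular":[0,0,0],"claw":-0.5}]'
```

```text
t: 8.27
tcp_pos: [0.5307, -0.2996, 0.041]
tool_rot: [0.693, 0.721, 0.0, 0.001]
force: [0.0, 0.3, -2.8]
finger_gap: 0.691
gripper_force: 55.3
t: 8.43
tcp_pos: [0.5307, -0.2999, 0.0402]
tool_rot: [0.694, 0.72, 0.0, 0.001]
force: [-0.6, -0.5, -4.0]
finger_gap: 0.688
gripper_force: 55.3
t: 8.6
tcp_pos: [0.5302, -0.2997, 0.0387]
tool_rot: [0.694, 0.72, 0.0, 0.0]
force: [0.0, 0.3, -2.5]
finger_gap: 0.692
gripper_force: 55.3
```

```bash
python3 -m creep '[{"slide":[0,0,0.2],"angular":[0,0,0],"claw":-0.5},{"slide":[0,0,0],"angular":[0,0,0],"claw":-0.5}]'
python3 -m creep '[{"slide":[0,0,0.1],"angular":[0,0,0],"claw":-0.5},{"slide":[0,0,0],"angular":[0,0,0],"claw":-0.5}]'
python3 -m creep '[{"slide":[0,0,0.1],"angular":[0,0,0],"claw":-0.5},{"slide":[0,0,0],"angular":[0,0,0],"claw":-0.5}]'
```

```text
t: 8.77
tcp_pos: [0.53, -0.2994, 0.0361]
tool_rot: [0.694, 0.72, -0.0, -0.0]
force: [0.6, -0.1, -2.7]
finger_gap: 0.691
gripper_force: 55.3
t: 8.93
tcp_pos: [0.5302, -0.2994, 0.0359]
tool_rot: [0.694, 0.72, 0.0, 0.0]
force: [-0.5, 1.0, 1.5]
finger_gap: 0.692
gripper_force: 55.8
t: 9.1
tcp_pos: [0.5308, -0.2995, 0.0358]
tool_rot: [0.694, 0.72, 0.0, 0.001]
force: [-0.2, 2.0, 6.9]
finger_gap: 0.696
gripper_force: 56.5
```

```bash
python3 -m creep '[{"slide":[0,0,-0.2],"angular":[0,0,0],"claw":0.45},{"slide":[0,0,0],"angular":[0,0,0],"claw":0.6},{"slide":[0,0,0],"angular":[0,0,0],"claw":0.8},{"slide":[0,0,0],"angular":[0,0,0],"claw":0.8},{"slide":[0,0,-1],"angular":[0,0,0],"claw":0.8},{"slide":[0,0,-2],"angular":[0,0,0],"claw":0.8},{"slide":[0,0,-3],"angular":[0,0,0],"claw":0.8},{"slide":[1,0,-4],"angular":[0,0,0],"claw":1},{"slide":[3,0,-4],"angular":[0,0,0],"claw":1},{"slide":[4,0,-4],"angular":[0,0,0],"claw":1}]'
python3 -m creep '[{"slide":[4,0,-2],"angular":[0,0,0],"claw":1},{"slide":[0,0,0],"angular":[0,0,0],"claw":1},{"slide":[0,0,0],"angular":[0,0,0],"claw":1}]'
cat > meas.py <<'E'
from h import *
# positions in drawer frame (C, yaw 2.07deg) from a wrist picture
s=manip.sense();a=viewer.snapshot("wrist");c=cam("wrist",s);cv2.imwrite("pics/w_last.png",a)
h=cv2.cvtColor(a,cv2.COLOR_BGR2HSV);H,S,V=cv2.split(h);print(s["tcp_pos"],"cam",c["T"][:3,3])
def rng(m,zs,name):
    k=cv2.morphologyEx(m.astype(np.uint8)*255,cv2.MORPH_OPEN,np.ones((3,3)))
    q=max(cv2.findContours(k,0,1)[0],key=cv2.contourArea);print(name,cv2.boundingRect(q))
    t=np.radians(2.07);Rd=np.array([[np.cos(t),-np.sin(t)],[np.sin(t),np.cos(t)]])
    for z in zs:
        w=(ray(c,q[:,0],z)-[.527,-.247])@Rd;print("  z",z,w.min(0),w.max(0))
rng((H>40)&(H<85)&(S>100),(.012,.06),"dish")
E
python3 meas.py
```

```text
t: 9.93
tcp_pos: [0.5284, -0.2364, 0.202]
tool_rot: [0.695, 0.719, 0.0, 0.002]
force: [0.8, 0.5, -0.2]
finger_gap: 0.995
gripper_force: 0.0
t: 10.18
tcp_pos: [0.5267, -0.1963, 0.2199]
tool_rot: [0.692, 0.722, 0.0, 0.002]
force: [1.2, -0.1, 0.4]
finger_gap: 1.0
gripper_force: 0.0
[ 0.5267 -0.1963  0.2199] cam [ 0.5234 -0.1122  0.3615]
dish (232, 206, 51, 89)
  z 0.012 [-0.0316 -0.1393] [ 0.036  -0.0075]
  z 0.06 [-0.0271 -0.1016] [0.0312 0.012 ]
```

View pics/w_last.png

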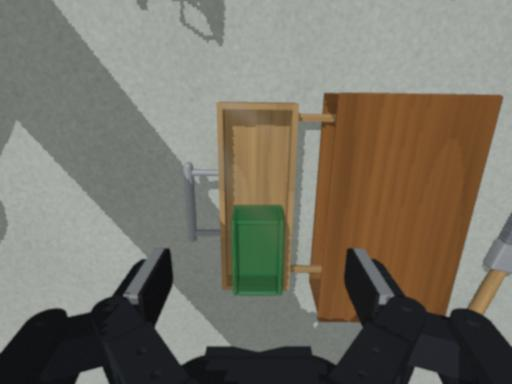

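The dish stands in the drawer's -y end at (257,250), with its near edge around drawer y = −6 mm. Next is the pick box.

```bash
python3 -m creep '[{"slide":[2.5,0,0],"angular":[0,0,0],"claw":1},{"slide":[4,0.1,0],"angular":[0,0,0],"claw":1},{"slide":[4,0.1,0],"angular":[0,0,0],"claw":1},{"slide":[4,0.1,0],"angular":[0,0,0],"claw":1},{"slide":[4,0.1,0],"angular":[0,0,0],"claw":1},{"slide":[4,0.1,0],"angular":[0,0,0],"claw":1},{"slide":[4,0.1,0],"angular":[0,0,0],"claw":1},{"slide":[4,0.1,0],"angular":[0,0,0],"claw":1},{"slide":[4,0.1,0],"angular":[0,0,0],"claw":1},{"slide":[4,0.1,0],"angular":[0,0,0],"claw":1}]'
python3 -m creep '[{"slide":[4,0,2],"angular":[0,0,0],"claw":1},{"slide":[0,0,3],"angular":[0,0,-0.086],"claw":1},{"slide":[0,0,3],"angular":[0,0,0],"claw":1},{"slide":[0,0,3],"angular":[0,0,0],"claw":1},{"slide":[0,0,0],"angular":[0,0,0],"claw":1},{"slide":[0,0,0],"angular":[0,0,0],"claw":1}]'
cat > tool.py <<'E'
from h import *
import sys
# silhouette of brown pick box in tool axes, at two heights
s=manip.sense();a=viewer.snapshot("wrist");c=cam("wrist",s);cv2.imwrite("pics/w_last.png",a)
h=cv2.cvtColor(a,cv2.COLOR_BGR2HSV);H,S,V=cv2.split(h)
m=((H<20)|(H>165))&(S>90) if sys.argv[1]=="pick" else (V>100)&(S<60)
k=m.astype(np.uint8)*255;k[:90]=0;k=cv2.morphologyEx(k,cv2.MORPH_OPEN,np.ones((3,3)))
if sys.argv[1]=="cap": k[:,:180]=0;k[:,340:]=0;k[260:]=0
q=max(cv2.findContours(k,0,1)[0],key=cv2.contourArea);print(cv2.boundingRect(q))
Rm=R.from_quat(s["tool_rot"]).as_matrix();p=s["tcp_pos"];print(p,np.degrees(np.arctan2(Rm[1,1],Rm[0,1])))
for z in map(float,sys.argv[2:]):
    u=((ray(c,q[:,0],z)-p[:2])@Rm[:2,:2]).astype(np.float32);print(z,"tool x,y range",u.min(0),u.max(0),cv2.minAreaRect(u))
E
python3 tool.py pick .004 .054
```

```text
t: 11.07
tcp_pos: [0.5208, 0.1879, 0.2164]
tool_rot: [0.694, 0.72, -0.001, -0.0]
force: [0.5, -0.6, -0.2]
finger_gap: 1.0
gripper_force: 0.0
t: 11.57
tcp_pos: [0.5183, 0.2233, 0.1068]
tool_rot: [0.662, 0.749, -0.002, -0.002]
force: [0.3, 0.5, 0.4]
finger_gap: 1.0
gripper_force: 0.0
(219, 170, 89, 61)
[0.5183 0.2233 0.1068] 7.032883103044676
0.004 tool x,y range [-0.0385 -0.0341] [0.0172 0.0418] ((-0.010665934532880783, 0.003859706223011017), (0.07586730271577835, 0.05566782504320145), 89.97290802001953)
0.054 tool x,y range [-0.0135 -0.0268] [0.0308 0.0335] ((0.008691418915987015, 0.0033547915518283844), (0.06034998223185539, 0.04428194835782051), 89.97290802001953)
```

View pics/w_last.png

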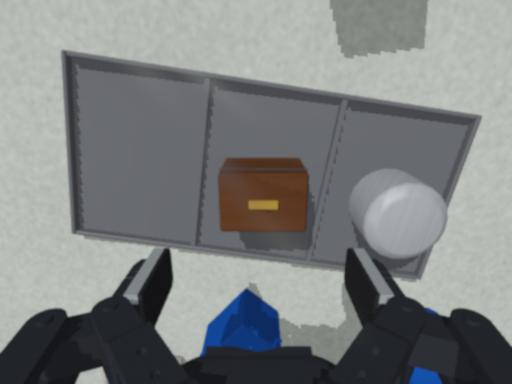

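The wooden pick box with its brass stud at (263,205) is square to the tool. I'll shift 8 mm in x and 3 mm in y, descend and grip.

```bash
python3 -m creep '[{"slide":[0.8,0.3,1.5],"angular":[0,0,0],"claw":1},{"slide":[0,0,2],"angular":[0,0,0],"claw":1},{"slide":[0,0,2],"angular":[0,0,0],"claw":1},{"slide":[0,0,1.8],"angular":[0,0,0],"claw":1},{"slide":[0,0,0.8],"angular":[0,0,0],"claw":1},{"slide":[0,0,0],"angular":[0,0,0],"claw":1},{"slide":[0,0,0],"angular":[0,0,0],"claw":0.6},{"slide":[0,0,0],"angular":[0,0,0],"claw":0.2},{"slide":[0,0,0],"angular":[0,0,0],"claw":-0.2},{"slide":[0,0,0],"angular":[0,0,0],"claw":-0.5}]' 50
python3 -m creep '[{"slide":[0,0,0],"angular":[0,0,0],"claw":-0.5},{"slide":[0,0,0],"angular":[0,0,0],"claw":-0.5},{"slide":[0,0,0],"angular":[0,0,0],"claw":-0.5}]'
```

```text
t: 12.45
tcp_pos: [0.5226, 0.233, 0.03]
tool_rot: [0.662, 0.75, 0.001, 0.001]
force: [0.4, -0.3, 6.2]
finger_gap: 0.71
gripper_force: 56.6
t: 12.7
tcp_pos: [0.5225, 0.233, 0.03]
tool_rot: [0.662, 0.75, 0.001, 0.001]
force: [0.4, -1.1, 7.4]
finger_gap: 0.71
gripper_force: 56.6
```

```bash
python3 -m creep '[{"slide":[0,0,-1.5],"angular":[0,0,0],"claw":-0.5},{"slide":[0,0,-2.5],"angular":[0,0,0],"claw":-0.5},{"slide":[0,0,-3],"angular":[0,0,0.04],"claw":-0.5},{"slide":[0,0,-3],"angular":[0,0,0.046],"claw":-0.5},{"slide":[-2,0,-0.5],"angular":[0,0,0],"claw":-0.5},{"slide":[-3.5,-0.1,0],"angular":[0,0,0],"claw":-0.5},{"slide":[-4,-0.1,0],"angular":[0,0,0],"claw":-0.5},{"slide":[-4,-0.1,0],"angular":[0,0,0],"claw":-0.5},{"slide":[-4,-0.1,0],"angular":[0,0,0],"claw":-0.5},{"slide":[-4,-0.1,0],"angular":[0,0,0],"claw":-0.5}]'
python3 -m creep '[{"slide":[-4,-0.1,0],"angular":[0,0,0],"claw":-0.5},{"slide":[-4,-0.1,0],"angular":[0,0,0],"claw":-0.5},{"slide":[-4,-0.1,0],"angular":[0,0,0],"claw":-0.5},{"slide":[-4,-0.1,0],"angular":[0,0,0],"claw":-0.5},{"slide":[-4,-0.2,0],"angular":[0,0,0],"claw":-0.5},{"slide":[-2.4,-0.2,0],"angular":[0,0,0],"claw":-0.5},{"slide":[-1.5,0,0],"angular":[0,0,0],"claw":-0.5},{"slide":[0,0,0],"angular":[0,0,0],"claw":-0.5},{"slide":[0,0,0],"angular":[0,0,0],"claw":-0.5}]'
python3 - <<'E'
from h import *
s=manip.sense();a=viewer.snapshot("wrist");c=cam("wrist",s);cv2.imwrite("pics/w5.png",a);h=cv2.cvtColor(a,cv2.COLOR_BGR2HSV)
Rm=R.from_quat(s["tool_rot"]).as_matrix();p=s["tcp_pos"];print(p,np.degrees(np.arctan2(Rm[1,1],Rm[0,1])))
for r in range(5,130,20):
    m=(h[r,:,0]<25)&(h[r,:,1]>60)
    e=np.where(np.diff(m.astype(int)))[0];e=e[(e>130)&(e<400)];w=ray(c,[(x+.5,r) for x in e],.036)
    print(r,e,((w-p[:2])@Rm[:2,:2])[:,1],w[:,1])
g=cv2.resize(a[100:340,130:390],(780,720))[:600];cv2.imwrite("pics/w5c.png",g)
E
```

```text
t: 13.53
tcp_pos: [0.5242, 0.0162, 0.1338]
tool_rot: [0.693, 0.721, 0.0, 0.0]
force: [1.2, 0.2, -0.9]
finger_gap: 0.714
gripper_force: 55.7
t: 14.28
tcp_pos: [0.5251, -0.221, 0.1331]
tool_rot: [0.694, 0.72, 0.0, -0.001]
force: [-0.3, 0.4, -1.5]
finger_gap: 0.717
gripper_force: 55.7
[ 0.5251 -0.221   0.1331] 2.100120157079826Traceback (most recent call last):
  File "<stdin>", line 6, in <module>
  File "h.py", line 12, in ray
    d=np.c_[(uv[:,0]-c["cx"])/f,-(uv[:,1]-c["cy"])/f,-np.ones(len(uv))]@c["T"][:3,:3].T
             ~~^^^^^
IndexError: index 0 is out of bounds for axis 1 with size 0
```

View pics/w5.png

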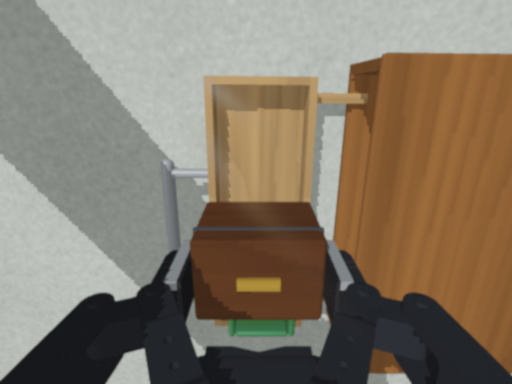

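The pick box is held level: base edge at row 202, top face at rows 228–320. The drawer's +y end wall is at rows 77–84.

```bash
python3 - <<'E'
from h import *
s=manip.sense();c=cam("wrist",s);a=cv2.imread("pics/w5.png");h=cv2.cvtColor(a,cv2.COLOR_BGR2HSV)
Rm=R.from_quat(s["tool_rot"]).as_matrix();p=s["tcp_pos"]
t=lambda uv,z:(ray(c,uv,z)-p[:2])@Rm[:2,:2]
print("base edge",t([(204,202),(313,202)],p[2]-.026)); print("top face",t([(192,229),(326,229),(320,319),(197,319)],p[2]+.024))
print("stud",t([(258,285)],p[2]+.026))
print("wall +y outer/inner",t([(262,76.5),(262,85)],.036)[:,0],"sides",t([(206,80),(318,80),(209,190),(311,190)],.036))
E
```

```text
base edge [[ 0.0186 -0.0318]
 [ 0.0185  0.033 ]]
top face [[ 0.0255 -0.0281]
 [ 0.0255  0.0297]
 [-0.0225  0.0302]
 [-0.0225 -0.0291]]
stud [[-0.0016  0.0004]]
wall +y outer/inner [0.0906 0.0847] sides [[ 0.0883 -0.0384]
 [ 0.0882  0.0449]
 [ 0.0018 -0.0407]
 [ 0.0017  0.0444]]
```

```bash
python3 -m creep '[{"slide":[-0.5,0.2,1],"angular":[0,0,0],"claw":-0.5},{"slide":[0,0,2],"angular":[0,0,0],"claw":-0.5},{"slide":[0,0,2],"angular":[0,0,0],"claw":-0.5},{"slide":[0,0,2],"angular":[0,0,0],"claw":-0.5},{"slide":[0,0,1.2],"angular":[0,0,0],"claw":-0.5},{"slide":[0,0,0.6],"angular":[0,0,0],"claw":-0.5},{"slide":[0,0,0.4],"angular":[0,0,0],"claw":-0.5},{"slide":[0,0,0],"angular":[0,0,0],"claw":-0.5},{"slide":[0,0,0],"angular":[0,0,0],"claw":-0.5}]'
python3 -m creep '[{"slide":[0,0,0.2],"angular":[0,0,0],"claw":-0.5},{"slide":[0,0,0],"angular":[0,0,0],"claw":-0.5}]'
python3 -m creep '[{"slide":[0,0,0.1],"angular":[0,0,0],"claw":-0.5},{"slide":[0,0,0],"angular":[0,0,0],"claw":-0.5}]'
```

```text
t: 15.08
tcp_pos: [0.5282, -0.2263, 0.0416]
tool_rot: [0.693, 0.721, 0.0, 0.001]
force: [-0.3, -0.7, -0.6]
finger_gap: 0.715
gripper_force: 55.6
t: 15.25
tcp_pos: [0.5281, -0.2266, 0.0398]
tool_rot: [0.694, 0.72, 0.0, 0.001]
force: [-0.0, -0.0, -1.3]
finger_gap: 0.713
gripper_force: 55.6
t: 15.42
tcp_pos: [0.5278, -0.2265, 0.0385]
tool_rot: [0.694, 0.72, 0.0, 0.0]
force: [0.4, 0.7, -1.3]
finger_gap: 0.714
gripper_force: 55.6
```

```bash
python3 -m creep '[{"slide":[0,0,0.1],"angular":[0,0,0],"claw":-0.5},{"slide":[0,0,0],"angular":[0,0,0],"claw":-0.5}]'
python3 -m creep '[{"slide":[0,0,0.1],"angular":[0,0,0],"claw":-0.5},{"slide":[0,0,0],"angular":[0,0,0],"claw":-0.5}]'
```

```text
t: 15.58
tcp_pos: [0.528, -0.2265, 0.038]
tool_rot: [0.694, 0.72, 0.0, 0.001]
force: [-1.4, 0.4, 3.9]
finger_gap: 0.716
gripper_force: 56.1
t: 15.75
tcp_pos: [0.5285, -0.2265, 0.038]
tool_rot: [0.694, 0.72, 0.0, 0.001]
force: [-0.6, 1.7, 10.5]
finger_gap: 0.714
gripper_force: 57.0
```

```bash
python3 -m creep '[{"slide":[0,0,-0.2],"angular":[0,0,0],"claw":0.48},{"slide":[0,0,0],"angular":[0,0,0],"claw":0.6},{"slide":[0,0,0],"angular":[0,0,0],"claw":0.8},{"slide":[0,0,0],"angular":[0,0,0],"claw":0.8},{"slide":[0,0,-1],"angular":[0,0,0],"claw":0.8},{"slide":[0,0,-2],"angular":[0,0,0],"claw":0.8},{"slide":[0,0,-3],"angular":[0,0,0],"claw":0.8},{"slide":[1,0,-4],"angular":[0,0,0],"claw":1},{"slide":[2,0,-4],"angular":[0,0,0],"claw":1},{"slide":[2,0,-4],"angular":[0,0,0],"claw":1}]'
python3 -m creep '[{"slide":[2,0,0],"angular":[0,0,0],"claw":1},{"slide":[0,0,0],"angular":[0,0,0],"claw":1},{"slide":[0,0,0],"angular":[0,0,0],"claw":1}]'
cat >> meas.py <<'E'
rng(((H<20)|(H>165))&(S>120)&(V<110)&(np.arange(512)<300),(.012,.062),"pick")
E
python3 meas.py
python3 -m creep '[{"slide":[4,0,0],"angular":[0,0,0],"claw":1},{"slide":[4,1,0],"angular":[0,0,0],"claw":1},{"slide":[4,1.3,0],"angular":[0,0,0],"claw":1},{"slide":[4,1.3,0],"angular":[0,0,0],"claw":1},{"slide":[4,1.3,0],"angular":[0,0,0],"claw":1},{"slide":[4,1.3,0],"angular":[0,0,0],"claw":1},{"slide":[4,1.3,0],"angular":[0,0,0],"claw":1},{"slide":[4,1.3,0],"angular":[0,0,0],"claw":1},{"slide":[3,1.3,0],"angular":[0,0,0],"claw":1},{"slide":[3,1.2,1],"angular":[0,0,0],"claw":1}]'
cp pics/w_last.png pics/w6.png
python3 -m creep '[{"slide":[0,0,3],"angular":[0,0,0],"claw":1},{"slide":[0,0,3],"angular":[0,0,0],"claw":1},{"slide":[0,0,2],"angular":[0,0,0],"claw":1},{"slide":[0,0,0],"angular":[0,0,0],"claw":1},{"slide":[0,0,0],"angular":[0,0,0],"claw":1}]'
python3 tool.py cap .004 .03 .046
```

```text
t: 16.58
tcp_pos: [0.5255, -0.1789, 0.2147]
tool_rot: [0.694, 0.72, 0.0, -0.0]
force: [1.2, -0.7, 0.3]
finger_gap: 1.0
gripper_force: 0.0
t: 16.83
tcp_pos: [0.5248, -0.1582, 0.2135]
tool_rot: [0.693, 0.721, -0.0, 0.0]
force: [0.4, 0.0, -0.5]
finger_gap: 1.002
gripper_force: 0.0
[ 0.5248 -0.1582  0.2135] cam [ 0.5219 -0.0743  0.3552]
dish (233, 254, 52, 70)
  z 0.012 [-0.0314 -0.1448] [ 0.0369 -0.0334]
  z 0.06 [-0.0268 -0.1004] [ 0.0319 -0.0046]
pick (226, 212, 63, 45)
  z 0.012 [-0.0385 -0.0365] [0.0391 0.0254]
  z 0.062 [-0.0327 -0.006 ] [0.0335 0.0469]
t: 17.72
tcp_pos: [0.6248, 0.224, 0.2026]
tool_rot: [0.694, 0.72, 0.001, 0.001]
force: [1.1, 0.1, 0.6]
finger_gap: 0.996
gripper_force: 0.0
t: 18.13
tcp_pos: [0.6221, 0.2215, 0.12]
tool_rot: [0.694, 0.72, -0.002, -0.001]
force: [-0.2, -0.2, 0.2]
finger_gap: 1.005
gripper_force: 0.0
(224, 147, 81, 86)
[0.6221 0.2215 0.12  ] 2.1159391127452394
0.004 tool x,y range [-0.0472 -0.0312] [0.034  0.0415] ((-0.007634698413312435, 0.00334196537733078), (0.0736890360713005, 0.07910756766796112), 58.22740936279297)
0.03 tool x,y range [-0.0339 -0.0279] [0.0391 0.0375] ((0.0016175443306565285, 0.0031286999583244324), (0.06625300645828247, 0.07112474739551544), 58.2274055480957)
0.046 tool x,y range [-0.0258 -0.0259] [0.0422 0.035 ] ((0.0073112305253744125, 0.002997450530529022), (0.061676982790231705, 0.0662122368812561), 58.22740936279297)
```

```bash
python3 -c "
import cv2,numpy as np
a=cv2.imread('pics/w6.png');b=cv2.imread('pics/w_last.png')
cv2.imwrite('pics/pair.png',np.hstack([cv2.resize(a,(400,300)),cv2.resize(b,(400,300))]))"
```

```text
(no output)
```

View pics/pair.png

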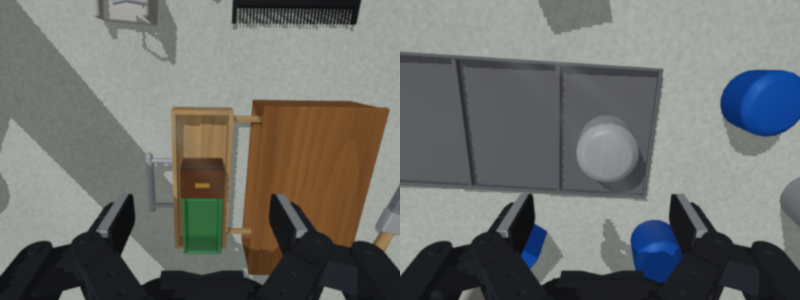

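The left half shows the dish and pick box standing in the drawer. The right half shows the steel cap at (607,150), inside its compartment and under the gripper. It is offset by about +4 mm in both x and y, so I'll correct for that, descend and grip.

```bash
python3 -m creep '[{"slide":[0.4,0.4,1.5],"angular":[0,0,0],"claw":1},{"slide":[0,0,2],"angular":[0,0,0],"claw":1},{"slide":[0,0,2],"angular":[0,0,0],"claw":1},{"slide":[0,0,2],"angular":[0,0,0],"claw":1},{"slide":[0,0,1.5],"angular":[0,0,0],"claw":1},{"slide":[0,0,0.6],"angular":[0,0,0],"claw":1},{"slide":[0,0,0],"angular":[0,0,0],"claw":0.6},{"slide":[0,0,0],"angular":[0,0,0],"claw":0.2},{"slide":[0,0,0],"angular":[0,0,0],"claw":-0.2},{"slide":[0,0,0],"angular":[0,0,0],"claw":-0.5}]' 60
python3 -m creep '[{"slide":[0,0,0],"angular":[0,0,0],"claw":-0.5},{"slide":[0,0,0],"angular":[0,0,0],"claw":-0.5},{"slide":[0,0,0],"angular":[0,0,0],"claw":-0.5}]'
```

```text
t: 19.02
tcp_pos: [0.6286, 0.2271, 0.029]
tool_rot: [0.694, 0.72, 0.002, 0.001]
force: [0.2, -1.4, 4.9]
finger_gap: 0.69
gripper_force: 64.9
t: 19.27
tcp_pos: [0.6287, 0.2271, 0.029]
tool_rot: [0.694, 0.72, 0.002, 0.001]
force: [0.6, 0.1, 6.9]
finger_gap: 0.685
gripper_force: 65.1
```

```bash
python3 -m creep '[{"slide":[0,0,-0.5],"angular":[0,0,0],"claw":-0.5},{"slide":[0,0,-0.7],"angular":[0,0,0],"claw":-0.5},{"slide":[0,0,-0.8],"angular":[0,0,0],"claw":-0.5},{"slide":[0,0,0],"angular":[0,0,0],"claw":-0.5},{"slide":[0,0,0],"angular":[0,0,0],"claw":-0.5}]'
python3 tool.py cap .025 .05 .067
```

```text
t: 19.68
tcp_pos: [0.6272, 0.227, 0.0475]
tool_rot: [0.694, 0.72, 0.001, 0.0]
force: [-0.3, -0.1, -1.5]
finger_gap: 0.691
gripper_force: 64.6
(198, 165, 122, 95)
[0.6272 0.227  0.0475] 2.182584489759936
0.025 tool x,y range [-0.0182 -0.037 ] [0.0421 0.0383] ((0.011946262791752815, 0.0007153339684009552), (0.06022404879331589, 0.07537027448415756), 0.11614128947257996)
0.05 tool x,y range [-0.0027 -0.0313] [0.0485 0.0325] ((0.022898146882653236, 0.0006507076323032379), (0.05105528607964516, 0.0638955757021904), 0.11613991111516953)
0.067 tool x,y range [ 0.0079 -0.0275] [0.0528 0.0286] ((0.030345425009727478, 0.000606762245297432), (0.044820524752140045, 0.056092794984579086), 0.11613912135362625)
```

```bash
python3 -m creep '[{"slide":[0,0,-2],"angular":[0,0,0],"claw":-0.5},{"slide":[0,0,-3],"angular":[0,0,0],"claw":-0.5},{"slide":[0,0,-3],"angular":[0,0,0],"claw":-0.5},{"slide":[0,0,0],"angular":[0,0,0],"claw":-0.5},{"slide":[0,0,0],"angular":[0,0,0],"claw":-0.5}]'
python3 - <<'E'
from h import *
s=manip.sense();a=viewer.snapshot("wrist");c=cam("wrist",s);cv2.imwrite("pics/w7.png",a)
g=cv2.cvtColor(a,cv2.COLOR_BGR2GRAY);print(s["tcp_pos"])
for col in(230,258,286):print(col,g[130:340:5,col])
for r in(200,230,260):print(r,g[r,150:370:6])
E
```

```text
t: 20.15
tcp_pos: [0.628, 0.2271, 0.1285]
tool_rot: [0.694, 0.72, 0.002, 0.001]
force: [0.5, 0.4, -1.0]
finger_gap: 0.685
gripper_force: 64.9
[0.628  0.2271 0.1285]
230 [ 91  92  92  92  92  92  92  92  93  93  94  94  94 121 123 123 125 126
 144 157 160 164 162 154 152 152 151 151 149 148 148 147 145 144 143 142
 101 102 162 163 161 161]
258 [ 94  92  92  91  92  92  91  91  91  92  92  95 118 119 118 120 121 137
 155 163 162 160 150 149 148 148 148 147 147 145 145 144 143 143 142 141
 140 139 124 160 167 163]
286 [ 92  92  94  93  93  93  91  92  92  91  91  91  92 102 106 105 107 108
 130 140 141 142 142 143 143 143 143 143 142 139 137 136 136 137 137 137
 135 102 117 151 132 119]
200 [ 92  93  92  92  90  91  92  91  67  91  91  91 110 124 121 121 119 121
 118 117 116 113 110 104  95  92  83 107 171 168 167 164 170 167 167 165
 163]
230 [ 90  91  91  91  92  91  91  92  66  96 127 150 160 159 164 176 182 174
 162 151 147 145 142 141 134 125  89 168 170 164 168 164 169 169 162 163
 169]
260 [165 160 166  36  43 112 104  17  99 154 168 153 149 151 151 148 150 149
 148 148 147 146 143 143 144 140 129 120 109  28  99 112  44  33 164 168
 166]
```

```bash
python3 -m creep '[{"slide":[-1.5,-0.4,0],"angular":[0,0,0],"claw":-0.5},{"slide":[-3,-0.8,0],"angular":[0,0,0],"claw":-0.5},{"slide":[-4,-1.2,0],"angular":[0,0,0],"claw":-0.5},{"slide":[-4,-1.2,0],"angular":[0,0,0],"claw":-0.5},{"slide":[-4,-1.2,0],"angular":[0,0,0],"claw":-0.5},{"slide":[-4,-1.2,0],"angular":[0,0,0],"claw":-0.5},{"slide":[-4,-1.2,0],"angular":[0,0,0],"claw":-0.5},{"slide":[-4,-1.2,0],"angular":[0,0,0],"claw":-0.5},{"slide":[-4,-1.2,0],"angular":[0,0,0],"claw":-0.5},{"slide":[-3,-1,0],"angular":[0,0,0],"claw":-0.5}]'
python3 -m creep '[{"slide":[-2.4,-0.8,0],"angular":[0,0,0],"claw":-0.5},{"slide":[-1.5,-0.4,0],"angular":[0,0,0],"claw":-0.5},{"slide":[0,0,0],"angular":[0,0,0],"claw":-0.5},{"slide":[0,0,0],"angular":[0,0,0],"claw":-0.5},{"slide":[0,0,0],"angular":[0,0,0],"claw":-0.5}]'
python3 - <<'E'
from h import *
s=manip.sense();a=viewer.snapshot("wrist");c=cam("wrist",s);cv2.imwrite("pics/w8.png",a);h=cv2.cvtColor(a,cv2.COLOR_BGR2HSV)
Rm=R.from_quat(s["tool_rot"]).as_matrix();p=s["tcp_pos"];print(p)
t=lambda uv,z:(ray(c,uv,z)-p[:2])@Rm[:2,:2]
g=h[...,2]
m=((h[...,0]<25)&(h[...,1]>60)).astype(int)
for r in range(100,200,15):
    e=np.where(np.diff(m[r]))[0];e=e[(e>150)&(e<330)]
    if len(e):print(r,e,t(np.c_[e+.5,0*e+r],.036))
for col in(235,258,280):
    e=np.where(np.diff(m[:,col]))[0];print(col,e[:6],t(np.c_[0*e[:6]+col,e[:6]+.5],.036)[:,0],t(np.c_[0*e[:6]+col,e[:6]+.5],p[2]-.025)[:,0])
E
```

```text
t: 21.03
tcp_pos: [0.5317, -0.1344, 0.125]
tool_rot: [0.694, 0.72, -0.001, -0.002]
force: [0.7, -0.1, -1.6]
finger_gap: 0.69
gripper_force: 64.9
t: 21.45
tcp_pos: [0.5227, -0.17, 0.1255]
tool_rot: [0.694, 0.72, -0.0, -0.002]
force: [-0.1, -0.3, -0.0]
finger_gap: 0.69
gripper_force: 64.9
[ 0.5227 -0.17    0.1255]
145 [208 315] [[ 0.041  -0.038 ]
 [ 0.0409  0.0444]]
160 [207 216 218] [[ 0.0292 -0.0395]
 [ 0.0292 -0.0324]
 [ 0.0292 -0.0308]]
175 [208 316] [[ 0.017  -0.0393]
 [ 0.0169  0.0466]]
190 [209 237 279 314] [[ 0.0043 -0.0392]
 [ 0.0043 -0.0165]
 [ 0.0043  0.0175]
 [ 0.0043  0.0457]]
235 [139 190] [0.0452 0.0039] [0.0559 0.0261]
258 [139 186] [0.0452 0.0073] [0.0559 0.0286]
280 [140 190] [0.0444 0.0039] [0.0554 0.0261]
```

```bash
python3 -m creep '[{"slide":[0,0.2,1],"angular":[0,0,0],"claw":-0.5},{"slide":[0,0,2],"angular":[0,0,0],"claw":-0.5},{"slide":[0,0,2],"angular":[0,0,0],"claw":-0.5},{"slide":[0,0,1.6],"angular":[0,0,0],"claw":-0.5},{"slide":[0,0,1],"angular":[0,0,0],"claw":-0.5},{"slide":[0,0,0.6],"angular":[0,0,0],"claw":-0.5},{"slide":[0,0,0.2],"angular":[0,0,0],"claw":-0.5},{"slide":[0,0,0],"angular":[0,0,0],"claw":-0.5},{"slide":[0,0,0],"angular":[0,0,0],"claw":-0.5}]'
python3 -m creep '[{"slide":[0,0,0.1],"angular":[0,0,0],"claw":-0.5},{"slide":[0,0,0],"angular":[0,0,0],"claw":-0.5}]'
python3 -m creep '[{"slide":[0,0,0.1],"angular":[0,0,0],"claw":-0.5},{"slide":[0,0,0],"angular":[0,0,0],"claw":-0.5}]'
```

```text
t: 22.25
tcp_pos: [0.5265, -0.1707, 0.0431]
tool_rot: [0.693, 0.721, 0.0, 0.001]
force: [0.3, 1.2, -0.7]
finger_gap: 0.688
gripper_force: 64.9
t: 22.42
tcp_pos: [0.5265, -0.1709, 0.0423]
tool_rot: [0.694, 0.72, 0.0, 0.001]
force: [0.3, -0.5, -1.5]
finger_gap: 0.69
gripper_force: 64.9
t: 22.58
tcp_pos: [0.5261, -0.1708, 0.041]
tool_rot: [0.694, 0.72, 0.0, 0.0]
force: [-0.2, 0.9, -1.5]
finger_gap: 0.689
gripper_force: 64.9
```

```bash
python3 -m creep '[{"slide":[0,0,0.2],"angular":[0,0,0],"claw":-0.5},{"slide":[0,0,0],"angular":[0,0,0],"claw":-0.5}]'
python3 -m creep '[{"slide":[0,0,0.1],"angular":[0,0,0],"claw":-0.5},{"slide":[0,0,0],"angular":[0,0,0],"claw":-0.5}]'
python3 -m creep '[{"slide":[0,0,0.1],"angular":[0,0,0],"claw":-0.5},{"slide":[0,0,0],"angular":[0,0,0],"claw":-0.5}]'
```

```text
t: 22.75
tcp_pos: [0.5259, -0.1706, 0.0385]
tool_rot: [0.694, 0.72, -0.0, -0.0]
force: [0.4, 0.9, -2.0]
finger_gap: 0.687
gripper_force: 64.9
t: 22.92
tcp_pos: [0.5259, -0.1706, 0.0374]
tool_rot: [0.694, 0.72, -0.0, -0.0]
force: [0.2, 0.7, -1.2]
finger_gap: 0.691
gripper_force: 64.9
t: 23.08
tcp_pos: [0.5261, -0.1707, 0.037]
tool_rot: [0.694, 0.72, 0.0, 0.0]
force: [-0.6, 0.8, 2.3]
finger_gap: 0.688
gripper_force: 65.2
```

```bash
python3 -m creep '[{"slide":[0,0,-0.1],"angular":[0,0,0],"claw":0.42},{"slide":[0,0,0],"angular":[0,0,0],"claw":0.6},{"slide":[0,0,0],"angular":[0,0,0],"claw":0.8},{"slide":[0,0,0],"angular":[0,0,0],"claw":0.8},{"slide":[0,0,-1],"angular":[0,0,0],"claw":0.8},{"slide":[0,0,-2],"angular":[0,0,0],"claw":0.8},{"slide":[0,0,-3],"angular":[0,0,0],"claw":0.8},{"slide":[1,0,-4],"angular":[0,0,0],"claw":0.8},{"slide":[2,0,-4],"angular":[0,0,0],"claw":0.8},{"slide":[2,0,-4],"angular":[0,0,0],"claw":0.8}]'
python3 -m creep '[{"slide":[0,0,0],"angular":[0,0,0],"claw":0.8},{"slide":[0,0,0],"angular":[0,0,0],"claw":0.8}]'
python3 - <<'E'
exec(open('meas.py').read())
g=cv2.cvtColor(a,cv2.COLOR_BGR2GRAY);t=np.radians(2.07);Rd=np.array([[np.cos(t),-np.sin(t)],[np.sin(t),np.cos(t)]])
u=proj(c,np.array([[*(np.array([.5267,-.2467])+Rd@[0,.0745]),.062],[*(np.array([.5267,-.2467])+Rd@[0,.0165]),.062],[*(np.array([.5267,-.2467])+Rd@[0,-.0545]),.06]]));print("expected px cap,pick,dish",u)
rng((S<45)&(V>125)&(np.abs(np.arange(512)-u[0,0])<45)&(np.abs(np.arange(384)[:,None]-u[0,1])<60),(.012,.054),"cap")
w=((H<25)&(S>60)&(V>110)).astype(int)
for r in(int(u[0,1])-50,int(u[0,1])-20,int(u[1,1]),int(u[2,1])):
    e=np.where(np.diff(w[r]))[0];e=e[(e>150)&(e<400)];print(r,e,((ray(c,np.c_[e+.5,0*e+r],.036)-[.5267,-.2467])@Rd)[:,0])
E
```

```text
t: 23.92
tcp_pos: [0.5239, -0.1232, 0.2145]
tool_rot: [0.694, 0.72, 0.0, 0.0]
force: [1.0, -0.3, -0.7]
finger_gap: 0.906
gripper_force: 0.0
t: 24.08
tcp_pos: [0.5255, -0.1231, 0.2154]
tool_rot: [0.693, 0.721, 0.001, 0.003]
force: [0.7, 0.3, -0.5]
finger_gap: 0.895
gripper_force: 0.0
[ 0.5255 -0.1231  0.2154] cam [ 0.5218 -0.0388  0.3569]
dish (232, 279, 50, 66)
  z 0.012 [-0.0312 -0.1508] [ 0.0368 -0.0385]
  z 0.06 [-0.0265 -0.1009] [ 0.032  -0.0042]
pick (223, 214, 64, 122)
  z 0.012 [-0.0438 -0.1339] [0.0425 0.0566]
  z 0.062 [-0.0371 -0.0843] [0.0367 0.0785]
expected px cap,pick,dish [[253.7533 217.2196]
 [253.8601 264.2687]
 [253.9875 314.0375]]
cap (229, 187, 49, 49)
  z 0.012 [-0.0315  0.0274] [0.0283 0.0919]
  z 0.054 [-0.0274  0.0495] [0.0251 0.1061]
167 [220 291] [-0.0365  0.0413]
197 [218 223 281 293 314 326 329 332 346] [-0.0401 -0.0344  0.0313  0.0449  0.0687  0.0823  0.0858  0.0892  0.1051]
264 [219 225 247 265 287 290 309 320 322 326 374] [-0.0424 -0.035  -0.008   0.0141  0.0411  0.0448  0.0681  0.0817  0.0841
  0.0891  0.1482]
314 [317 321 332 344] [0.083  0.0883 0.1027 0.1185]
```

All three stand in the row with the drawer still out, so I'll shut the gripper and go to the front of the bar.

```bash
python3 -m creep '[{"slide":[-1.5,-2,0],"angular":[0,0,0],"claw":-1},{"slide":[-2.6,-3,0],"angular":[0,0,0],"claw":-1},{"slide":[-2.6,-3,0],"angular":[0,0,0],"claw":-1},{"slide":[-2.6,-3,0],"angular":[0,0,0],"claw":-1},{"slide":[-2.6,-3,0],"angular":[0,0,0],"claw":-1},{"slide":[0,0,3],"angular":[0,0,0],"claw":-1},{"slide":[0,0,3],"angular":[0,0,0],"claw":-1},{"slide":[0,0,3],"angular":[0,0,0],"claw":-1},{"slide":[0,0,0],"angular":[0,0,0],"claw":-1},{"slide":[0,0,0],"angular":[0,0,0],"claw":-1}]'
python3 - <<'E'
from h import *
s=manip.sense();a=viewer.snapshot("wrist");c=cam("wrist",s);cv2.imwrite("pics/w9.png",a)
p=s["tcp_pos"];print(p,"bar px",proj(c,[[.4475,-.2475,.028],[.449,-.202,.028]]));r=int(proj(c,[[.449,-.215,.028]])[0,1]);print(r,cv2.cvtColor(a,cv2.COLOR_BGR2GRAY)[r,240:420:4])
E
```

```text
t: 24.97
tcp_pos: [0.387, -0.2466, 0.1201]
tool_rot: [0.694, 0.72, 0.0, -0.004]
force: [0.9, 0.0, 0.4]
finger_gap: -0.004
gripper_force: 0.0
[ 0.387  -0.2466  0.1201] bar px [[331.5068 197.9696]
 [340.0398 143.0785]]
159 [116 113 115 114 115 115 114 114 111 113 115 118 119 117 115 117 120 119
 160 167 164 167 163 133 154 139 111 161 163 162 163 160 156 111  77  80
  99 122 123  46  42  41  42  48  54]
```

```bash
python3 -m creep '[{"slide":[0,0,3],"angular":[0,0,0],"claw":-1},{"slide":[0,0,3],"angular":[0,0,0],"claw":-1},{"slide":[0,0,2.5],"angular":[0,0,0],"claw":-1},{"slide":[0,0,1.2],"angular":[0,0,0],"claw":-1},{"slide":[0,1.2,0],"angular":[0,0,0],"claw":-1},{"slide":[0,1.2,0],"angular":[0,0,0],"claw":-1},{"slide":[0,0.5,0],"angular":[0,0,0],"claw":-1},{"slide":[0,0.5,0],"angular":[0,0,0],"claw":-1},{"slide":[0,0.5,0],"angular":[0,0,0],"claw":-1},{"slide":[0,0.5,0],"angular":[0,0,0],"claw":-1}]'
python3 -m creep '[{"slide":[0,0.5,0],"angular":[0,0,0],"claw":-1},{"slide":[0,0.5,0],"angular":[0,0,0],"claw":-1},{"slide":[0,0.5,0],"angular":[0,0,0],"claw":-1},{"slide":[0,0.5,0],"angular":[0,0,0],"claw":-1},{"slide":[0,0.5,0],"angular":[0,0,0],"claw":-1},{"slide":[0,0.5,0],"angular":[0,0,0],"claw":-1}]'
```

```text
t: 25.85
tcp_pos: [0.4337, -0.2461, 0.0262]
tool_rot: [0.693, 0.721, 0.0, 0.001]
force: [0.5, 0.6, -0.5]
finger_gap: 0.002
gripper_force: 0.0
t: 26.35
tcp_pos: [0.4633, -0.2451, 0.0257]
tool_rot: [0.694, 0.72, -0.0, 0.0]
force: [-1.8, -0.4, 5.7]
finger_gap: -0.004
gripper_force: 2.9
```

The upward force means the tips are only just catching the bar. I'll back off, go lower, and push again.

```bash
python3 -m creep '[{"slide":[0,-1.5,0],"angular":[0,0,0],"claw":-1},{"slide":[0,-1.5,0],"angular":[0,0,0],"claw":-1},{"slide":[0,-1,0],"angular":[0,0,0],"claw":-1},{"slide":[0,0,0.8],"angular":[0,0,0],"claw":-1},{"slide":[0,0,0.5],"angular":[0,0,0],"claw":-1},{"slide":[0,0,0],"angular":[0,0,0],"claw":-1}]'
python3 - <<'E'
from h import *
s=manip.sense();a=viewer.snapshot("wrist");c=cam("wrist",s);cv2.imwrite("pics/w10.png",a);h=cv2.cvtColor(a,cv2.COLOR_BGR2HSV)
p=s["tcp_pos"];print(p,s["force"])
for y in(-.19,-.175,-.16):
  r=int(proj(c,[[.5,y,.036]])[0,1]);m=((h[r,:,0]<25)&(h[r,:,1]>60)).astype(int);e=np.where(np.diff(m))[0];w=ray(c,np.c_[e+.5,0*e+r],.036);print(r,e,w[:,0],w[:,1])
E
```

```text
t: 26.85
tcp_pos: [0.4231, -0.2464, 0.011]
tool_rot: [0.694, 0.72, 0.0, -0.0]
force: [-0.3, -1.0, -0.1]
finger_gap: -0.004
gripper_force: 0.0
[ 0.4231 -0.2464  0.011 ] [-0.2792 -1.0251 -0.1403]
166 [441 503] [0.4944 0.519 ] [-0.19   -0.1891]
128 [449] [0.494] [-0.1751]
86 [458] [0.4936] [-0.1599]
```

```bash
python3 -m creep '[{"slide":[0,0.8,0],"angular":[0,0,0],"claw":-1},{"slide":[0,0.4,0],"angular":[0,0,0],"claw":-1},{"slide":[0,0.3,0],"angular":[0,0,0],"claw":-1},{"slide":[0,0.3,0],"angular":[0,0,0],"claw":-1},{"slide":[0,0.4,0],"angular":[0,0,0],"claw":-1},{"slide":[0,0.5,0],"angular":[0,0,0],"claw":-1},{"slide":[0,0.5,0],"angular":[0,0,0],"claw":-1},{"slide":[0,0.5,0],"angular":[0,0,0],"claw":-1},{"slide":[0,0.5,0],"angular":[0,0,0],"claw":-1},{"slide":[0,0.5,0],"angular":[0,0,0],"claw":-1}]'
python3 -m creep '[{"slide":[0,0.5,0],"angular":[0,0,0],"claw":-1},{"slide":[0,0.5,0],"angular":[0,0,0],"claw":-1},{"slide":[0,0.5,0],"angular":[0,0,0],"claw":-1},{"slide":[0,0.5,0],"angular":[0,0,0],"claw":-1},{"slide":[0,0.5,0],"angular":[0,0,0],"claw":-1},{"slide":[0,0.5,0],"angular":[0,0,0],"claw":-1}]'
```

```text
t: 27.73
tcp_pos: [0.4699, -0.2445, 0.0122]
tool_rot: [0.693, 0.72, -0.0, -0.0]
force: [-2.0, -1.2, 0.9]
finger_gap: -0.001
gripper_force: 0.9
t: 28.23
tcp_pos: [0.5002, -0.2434, 0.0121]
tool_rot: [0.694, 0.72, -0.0, -0.0]
force: [-1.3, -1.2, 0.1]
finger_gap: -0.002
gripper_force: 0.9
```

```bash
python3 -m creep '[{"slide":[0,0.5,0],"angular":[0,0,0],"claw":-1},{"slide":[0,0.5,0],"angular":[0,0,0],"claw":-1},{"slide":[0,0.5,0],"angular":[0,0,0],"claw":-1},{"slide":[0,0.5,0],"angular":[0,0,0],"claw":-1},{"slide":[0,0.5,0],"angular":[0,0,0],"claw":-1},{"slide":[0,0.4,0],"angular":[0,0,0],"claw":-1},{"slide":[0,0.3,0],"angular":[0,0,0],"claw":-1},{"slide":[0,0.3,0],"angular":[0,0,0],"claw":-1}]'
python3 -m creep '[{"slide":[0,0.3,0],"angular":[0,0,0],"claw":-1},{"slide":[0,0.2,0],"angular":[0,0,0],"claw":-1},{"slide":[0,0.2,0],"angular":[0,0,0],"claw":-1},{"slide":[0,0,0],"angular":[0,0,0],"claw":-1}]'
```

```text
t: 28.9
tcp_pos: [0.535, -0.242, 0.0122]
tool_rot: [0.693, 0.72, -0.0, -0.0]
force: [-1.7, -0.9, -0.8]
finger_gap: 0.001
gripper_force: 0.8
t: 29.23
tcp_pos: [0.5423, -0.2418, 0.0122]
tool_rot: [0.694, 0.72, 0.0, 0.0]
force: [-0.3, 0.5, -0.9]
finger_gap: -0.003
gripper_force: 0.0
```

```bash
python3 -m creep '[{"slide":[0,0.2,0],"angular":[0,0,0],"claw":-1},{"slide":[0,0.2,0],"angular":[0,0,0],"claw":-1},{"slide":[0,0,0],"angular":[0,0,0],"claw":-1}]'
python3 -m creep '[{"slide":[0,0.2,0],"angular":[0,0,0],"claw":-1},{"slide":[0,0.2,0],"angular":[0,0,0],"claw":-1},{"slide":[0,0,0],"angular":[0,0,0],"claw":-1}]'
```

```text
t: 29.48
tcp_pos: [0.5461, -0.2415, 0.0122]
tool_rot: [0.694, 0.72, 0.0, 0.0]
force: [-0.3, -0.6, 0.3]
finger_gap: 0.001
gripper_force: 0.2
t: 29.73
tcp_pos: [0.548, -0.2414, 0.0122]
tool_rot: [0.693, 0.721, -0.001, -0.002]
force: [-5.4, -2.6, 2.3]
finger_gap: -0.007
gripper_force: 3.0
```

```bash
python3 -m creep '[{"slide":[0,0.2,0],"angular":[0,0,0],"claw":-1},{"slide":[0,0,0],"angular":[0,0,0],"claw":-1},{"slide":[0,0,0],"angular":[0,0,0],"claw":-1}]'
python3 -m creep '[{"slide":[0,0.2,0],"angular":[0,0,0],"claw":-1},{"slide":[0,0,0],"angular":[0,0,0],"claw":-1},{"slide":[0,0,0],"angular":[0,0,0],"claw":-1}]'
```

```text
t: 29.98
tcp_pos: [0.5481, -0.2413, 0.0121]
tool_rot: [0.693, 0.721, -0.002, -0.003]
force: [-10.1, -3.7, 6.5]
finger_gap: 0.002
gripper_force: 5.1
t: 30.23
tcp_pos: [0.5481, -0.2412, 0.0121]
tool_rot: [0.693, 0.721, -0.003, -0.005]
force: [-15.3, -5.1, 7.4]
finger_gap: -0.001
gripper_force: 7.3
```

The drawer has hit a hard stop at the expected travel. I'll back off, rise, and check with numbers.

```bash
python3 -m creep '[{"slide":[0,-0.8,0],"angular":[0,0,0],"claw":-1},{"slide":[0,-2,0],"angular":[0,0,0],"claw":-1},{"slide":[0,-3,0],"angular":[0,0,0],"claw":-1},{"slide":[0,-3,0],"angular":[0,0,0],"claw":-1},{"slide":[0,0,-3],"angular":[0,0,0],"claw":-1},{"slide":[0,0,-4],"angular":[0,0,0],"claw":-1},{"slide":[0,0,-4],"angular":[0,0,0],"claw":-1},{"slide":[0,0,-4],"angular":[0,0,0],"claw":-1},{"slide":[0,0,0],"angular":[0,0,0],"claw":-1},{"slide":[0,0,0],"angular":[0,0,0],"claw":-1}]'
python3 - <<'E'
from h import *
s=manip.sense();a=viewer.snapshot("wrist");c=cam("wrist",s);cv2.imwrite("pics/w11.png",a);h=cv2.cvtColor(a,cv2.COLOR_BGR2HSV)
print(s["tcp_pos"],s["force"])
for y in(-.16,-.18,-.23,-.25):
  r=int(proj(c,[[.6,y,.036]])[0,1]);m=((h[r,:,0]<25)&(h[r,:,1]>60)).astype(int);e=np.where(np.diff(m))[0];w=ray(c,np.c_[e+.5,0*e+r],.036);x0=int(proj(c,[[.54,y,.028]])[0,0])
  print(r,e,w[:,0]);print("   from col",x0,h[r,x0:x0+80:3,2],h[r,x0:x0+80:3,1])
print("expected shut: bar",proj(c,[[.566,-.2475,.028]]),"front",proj(c,[[.6013,-.2475,.036],[.6013,-.2475,.078]]))
E
```

```text
t: 31.07
tcp_pos: [0.468, -0.246, 0.1651]
tool_rot: [0.694, 0.72, 0.001, 0.004]
force: [0.1, 0.2, -0.9]
finger_gap: -0.0
gripper_force: 0.0
[ 0.468  -0.246   0.1651] [ 0.1483  0.1622 -0.943 ]
88 [397 422 437] [0.5848 0.6061 0.6189]
   from col 342 [155 154 157 157 158 155 156 158 154 154 158 156 158 157 156 158 158 153
 135  96 103 107 106 118 118 144 143] [ 10  10  10  10  10   8  10  10  10  10  11  10  11  11  10  11  11  12
  17 149 124 124 128 121 123 119 118]
112 [393 418 432] [0.585  0.6069 0.6192]
   from col 339 [159 160 159 159 158 159 157 158 161 159 155 156 154 154 157 155 158 159
 124 101 101 106 109 116 126 141 134] [  8  11  10  10  10  10  10  11  10  11   8  11  10  12  11  10  11  10
  31 134 124 123 124 123 121 119 107]
168 [384] [0.5859]
   from col 333 [160 156 159 159 155 156 158 146 134 148 134 113 156 156 159 159 157 136
  99  99 106 110 111 138 147 108  53] [ 10  10  10  10  12  10  10   9  13  14  11  11  10  11  10  10  11  15
 139 121 123 123 124 122 118 132 164]
188 [381 404 415] [0.5865 0.6084 0.6189]
   from col 330 [154 158 159 159 159 155 155 158 129 148 136 117 156 159 161 155 161 138
  99 100 107 111 107 146 150  96  85] [ 10  11  10  11  10  10  10  10  12  12  11  11  11  10  11  10  11  15
 139 122 124 124 126 119 117 104 159]
expected shut: bar [[357.7378 182.1188]] front [[397.4633 185.9408]
 [420.245  202.3359]]
```

```bash
python3 - <<'E'
from h import *
s=manip.sense();c=cam("wrist",s);a=cv2.imread("pics/w11.png");h=cv2.cvtColor(a,cv2.COLOR_BGR2HSV);m=((h[...,0]<25)&(h[...,1]>60)).astype(int)
for r in range(25,130,5):
  e=np.where(np.diff(m[r]))[0];e=e[e>300]
  if len(e):w=ray(c,np.c_[e+.5,0*e+r],.02);print(r,e[:5],w[:5,0],w[0,1],h[r,e[0]+1:e[0]+40:3,2])
E
```

```text
25 [449] [0.6234] -0.10695321310344426 [ 96 103 109 107 106 102 102 101 100  99 107 109 108]
30 [434] [0.6116] -0.11116496704102184 [ 98  83  81  78  79  88 108 109 107 105 100 102 101]
35 [417] [0.598] -0.11547984752886023 [106  87  81  79  80  79  79  80  80  71  78 103 110]
40 [404] [0.5877] -0.11970770431609747 [95 82 80 82 81 82 81 79 79 77 71 64 59]
45 [403] [0.5876] -0.12359165052966822 [96 82 80 77 70 63 59 57 56 58 58 57 58]
50 [402] [0.5875] -0.12751360788226515 [101 108  95 101 109 117 126 132 102 102 102 103 106]
55 [402] [0.5883] -0.13144187890210357 [ 90 106 109 107 116 117 133 146 109  95  95  98 100]
60 [401] [0.5882] -0.13544142969646183 [ 94 107 108 106 114 117 132 146 132 100 101 101 102]
65 [400] [0.5881] -0.13948070656979789 [ 97 105 106 107 114 117 130 147 143 102 101 101 102]
70 [399 436 440] [0.588  0.6205 0.624 ] -0.14356030435320705 [103 105 106 108 113 117 128 146 144 102 101 100  87]
75 [398 429 439] [0.5879 0.6153 0.6241] -0.14768082981281153 [108 104 106 107 111 117 127 145 143 102  90  77  78]
80 [398 424 438] [0.5886 0.6117 0.6242] -0.151810023744044 [
[... 392 characters left out ...]
 83]
100 [395 420 434] [0.5891 0.6118 0.6245] -0.16885270389026685 [ 95 104 104 104 116 115 140 144 125 103 101  92  84]
105 [394 419 433] [0.589  0.6118 0.6246] -0.17323198491702593 [ 97 103 103 104 114 114 137 142 122  97  91  84  83]
110 [393 418 432] [0.5889 0.6118 0.6246] -0.17765679981784493 [101 103 102 105 114 114 135 142 124  91  90  83  83]
115 [393 417 431] [0.5897 0.6118 0.6247] -0.18209407904467545 [ 91 101 103 103 116 114 140 141  97  86  84  84  84]
120 [392 417 430] [0.5896 0.6128 0.6248] -0.18661198555379732 [ 95 102 103 103 115 113 139 140 106  83  82  83  83]
125 [391 420 429] [0.5895 0.6165 0.6249] -0.19117761202974526 [ 98 102 103 104 114 112 137 140 132  97  79  80  81]
```

The drawer front is in line with the box's side wall at col 402–404, so it is fully shut. The arm is clear, so I'm handing the job in.

```bash
python3 -c "
from station import ticket
print(ticket.sign_off())"
```

```text
the job is handed in; nothing more can be done
None
```

I packed the cap, dish and pick box upright in the drawer, pushed it to its hard stop with its front level with the box's, and handed the job in at about 31 s; no verdict came back, my checks after shutting covered the drawer rather than the things inside, and I viewed 11 pictures, one over the limit of 10.

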